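# Load the bedside dehumidifier dock with the right cartridge sleeves and start it

## Task

Recharge the dehumidifier cartridges: push every sleeve whose bore matches the dock's spigots fully home, each on a spigot of its own, and once they are all on press the dock's white sprung plunger all the way down for a moment and let it come back up. Put the sleeves that are too narrow or too wide, including one that may have been left on the dock, into the shallow wooden tray, and leave the other things on the nightstand where they are.

Things in the scene. Friction and masses are not known exactly. Their poses are not given: they have to be found in the camera images.
- dock: Recharge dock, fixed (does not move): grey plastic slab 90 (x) x 290 (y) x 20 mm, origin at the centre of its underside, z up. Along its own y axis, in a row at x = 0: three plain steel spigots at y = +105, +35 and -35 mm and the plunger at y = -105 mm. Each spigot is 24 mm in diameter and stands 28 mm above the slab; its top 6 mm is a cone narrowing to 15 mm as a lead-in.
- tray: Shallow open wooden tray, fixed: 128 (x) x 240 (y) x 26 mm outside, walls and floor 4 mm thick. Origin at the centre of its underside.
- tray_floor (a point): Centre of the tray's inner floor, axes as the tray's (x across its 120 mm inner width, y along its 232 mm inner length, z up).
- plunger (a joint): Sprung start plunger of the dock, slides straight down: 0 = up (at rest), 0.012 = fully down (m). Needs about 3 N to start moving and 8 N fully down; springs back up when let go.
- plunger_top (a point): Centre of the top face of the plunger's white round cap (34 mm in diameter, 8 mm thick), 53 mm above the table when up; it rides with the cap. Below the cap is a black collar 42 mm in diameter whose top is 12 mm above the slab; the cap is stopped at full stroke just above it.
- gauge: White plastic humidity gauge, loose, standing, 28 x 70 x 60 mm high; origin at the centre of its underside. Bystander.
- tin: Stainless lunch tin, closed, loose, 114 x 154 x 57 mm high; origin at the centre of its underside. Bystander.
- paperweight: Green glass dome paperweight, loose, 72 mm in diameter, 44 mm high; origin at the centre of its underside. Bystander.
- phone_grip: Orange phone grip, loose, a double disc 40 mm in diameter, 14 mm high; origin at the centre of its underside. Bystander.
- seat1 (a point): Foot of spigot 1 (dock y = +105 mm): on the spigot's axis, level with the dock's top face, 20 mm above the table. The spigot's tip is 28 mm above this point.
- seat2 (a point): Foot of spigot 2 (dock y = +35 mm): on the spigot's axis, level with the dock's top face, 20 mm above the table. The spigot's tip is 28 mm above this point.
- seat3 (a point): Foot of spigot 3 (dock y = -35 mm): on the spigot's axis, level with the dock's top face, 20 mm above the table. The spigot's tip is 28 mm above this point.
- match1: White rigid plastic cartridge sleeve of the matching size (may be absent): open tube 42 mm outside diameter, 26 mm bore, 44 mm tall, 60 g, standing upright on the table. Origin at the centre of the tube, z along its axis; either end may go down. Fully home on a spigot, its origin is 22 mm above the spigot's foot.
- match2: White rigid plastic cartridge sleeve of the matching size (may be absent): open tube 42 mm outside diameter, 26 mm bore, 44 mm tall, 60 g, standing upright on the table. Origin at the centre of the tube, z along its axis; either end may go down. Fully home on a spigot, its origin is 22 mm above the spigot's foot.
- match3: White rigid plastic cartridge sleeve of the matching size (may be absent): open tube 42 mm outside diameter, 26 mm bore, 44 mm tall, 60 g, standing upright on the table. Origin at the centre of the tube, z along its axis; either end may go down. Fully home on a spigot, its origin is 22 mm above the spigot's foot.
- narrow1: White rigid sleeve, too narrow for the spigots (may be absent): 34 mm outside diameter, 18 mm bore, 44 mm tall, about 45 g, standing upright on the table. Origin at the centre of the tube, z along its axis.
- narrow2: White rigid sleeve, too narrow for the spigots (may be absent): 34 mm outside diameter, 18 mm bore, 44 mm tall, about 45 g, standing upright on the table. Origin at the centre of the tube, z along its axis.
- narrow3: White rigid sleeve, too narrow for the spigots (may be absent): 34 mm outside diameter, 18 mm bore, 44 mm tall, about 45 g, standing upright on the table. Origin at the centre of the tube, z along its axis.
- wide: White rigid sleeve, too wide for the spigots (may be absent): 50 mm outside diameter, 34 mm bore, 44 mm tall, about 75 g; left standing loosely over the middle spigot at the start. Origin at the centre of the tube, z along its axis.
Things that resemble listed ones, but are neither listed nor needed, are in the scene too. Leave any blue or red look-alike of the match2 alone.

How it is judged:
By the outcome, as a careful person would: the job done as asked, in the order asked, and still so for the second after the job is handed in, with the robot touching nothing.
Of match1, match2, match3 only 2 to 3 are there at a start; the rules pass over those that are not, and their reading is None.
Of narrow1, narrow2, narrow3, wide only 3 to 4 are there at a start; the rules pass over those that are not, and their reading is None.
At some moment in a run one of match1, match2, match3, narrow1, narrow2, narrow3 may be knocked a few centimetres aside while the robot is not near it.
It also fails if it takes over 210 s, if anything falls off the work surface, if the arm or the gripper's body presses on something with over 40 N, if the wrist force passes 120 N, or if a joint passes its speed limit or range.

## Robot

A 6-joint arm with a two-finger parallel gripper is mounted at the origin on the work surface. World frame = base frame: x ahead of the robot, y to its left, z up, the work surface at z = 0. Lengths are in m, angles in rad, forces in N, time in s.
With the tool pointing down it reaches from about 0.35 to 0.775 m from the base axis. Payload 5.5 kg.
Tool frame: the origin (TCP) lies on the centre line of the jaws, within the pads' length; the fingertips stand 11 mm ahead of it and the grasp point (between the pads) lies 8 mm behind it (env.nose_length is the distance from the TCP to the fingertips, in m); x points along the fingers, z is the direction in which the jaws open and shut, and the axes are right-handed (so a half turn about x gives the same grasp; the last joint's range is limited). The gripper opens to 85 mm and grips with 20 to 120 N. Pads are 22 mm wide; open, the fingers measure 114 mm over their backs; the gripper's body (76 mm by 85 mm) begins 54 mm behind the grasp point. The pads swing forward as they close: fully open they stand 13 mm farther back than shut.
Start: joints at [1.184, 0.313, 0.046, 1.304, 0, 1.431], TCP at [0.14, 0.558, 0.242] pointing down, gripper open.
Joint ranges: [-2.76, 2.76], [-0.86, 1.69], [-1.03, 1.26], [-2.2, 2.34], [-1.47, 1.5], [-3.14, 3.14]. Speed limits (rad/s): [2.57, 2.57, 3.14, 3.14, 3.14, 3.14].

## Interface

Orientations are given as a unit quaternion [w, x, y, z].
In Python, from workcell import env gives the robot as it stands. The module is installed in compiled form; this text tells all that it offers.
- The arm moves only by the tool step_arm, never from a script. Its argument "moves" is a list that holds one entry, the list of rows, each a list of 7 numbers: the turn, a rotation vector about the tool's x, y, z in rad, then the shift along the tool's x, y, z in m, then the opening, from 0 (shut) to 1 (fully open). In form: [[[rx, ry, rz, tx, ty, tz, grip], ...]]. A call has 1 to 12 rows; each row is the pose to reach, as a shift and turn from the pose measured when the call began, along the tool's axes at that moment; what a row does not reach only later rows make up. A row lasts 1/10 s, in which the tool goes at most 50 mm and 8.59 degrees, less where a joint would pass 70% of its speed; a pose out of reach is approached as far as the arm can. A call with a gripper value outside its range is refused whole. The fingers move at their own pace and stop on an object; "force" is the grip in N (left out, the last holds). Time passes only in rows, so rows that repeat a pose let the fingers close. It gives the time, the measured TCP pose, the force and the opening at its end, in the units of the state.
- env.get_state(): the state, without advancing time (a new reading comes with each control period).
- env.read_camera(name): name is "scene" or "top" or "wrist"; returns (picture, depth): 400x640x3 uint8, red, green, blue; 400x640 float32, m along the optical axis (not along the pixel's ray), 0 where there is no reading.
- env.get_calibration(name): a dict with "mtx" (3x3 intrinsics, pixels), "camera_from_world" (4x4, takes a point from world to camera coordinates); the wrist camera has in their place "T_tool_cam" (4x4, takes a point from camera to tool coordinates, whose origin is the TCP and whose axes are the tool frame's). Camera axes: x right, y down, z forward; pixel columns grow to the right and rows downward; lengths in m; the calibration is good to about 2 mm. A picture is of the moment at which its call begins: read the wrist's pose just before it. get_calibration takes no time and is no camera call.
- env.hand_in(): hands the job in, once; it reports no verdict.
Trained networks look in the newest picture that a camera, given by its name, has taken for a name from the list of things; names that differ only in an ending like _2 or _b are one class to them, and where a whole thing is asked for, a point or a joint stands for the part that bears it (a point fixed in the world has none). Each returns a list of dicts, best first, with "confidence" (0 to 1); they miss things now and then, are a little off and sometimes report something else, mostly with a low value. They report only what shows in the picture. A call takes as long as a camera call. They do not tell look-alikes from the thing itself.
- env.boxes_of(camera, thing): "uv" ([column, row] in pixels, amid what is visible of it).
- env.silhouettes(camera, thing): "mask" (400x640 bool, what is visible of it) and "uv" ([column, row] in pixels, amid what is visible of it).
The state is a dict: "clock": time; "joint_pos": joint angles; "qvel": joint speeds; "tau": joint torques, N m; "tcp_pos": TCP position; "orientation": TCP orientation; "wrist_force": force on the tool from outside, world axes, zero at the start; "ft_torque": the same for the moment, N m; "finger_gap": finger opening in m.
Only numpy, scipy, OpenCV 4.12 (cv2) and the standard library are available. Lean on these libraries where they do the work, as an engineer would, in place of code of your own. Each camera call takes 0.05 s, during which the arm holds its last target.

## Working session

There is one attempt and no reset: what is moved stays moved. The work goes in short steps, Python scripts to look and compute and a tool call to move; the robot and the scene stay as the last step left them, time stands still between calls to the robot, and variables do not carry over. Pictures are saved under pics/ and viewed, and the job is handed in when it is done.

Besides the shell and the picture viewer there is one more tool, called after "Request:" as name(argument=value, ...) on one line, values as JSON. step_arm: Moves the arm, as the interface text tells. Its arguments: {"type":"object","properties":{"moves":{"type":"array","items":{"type":"array","items":{"type":"array","items":{"type":"number"}}}},"force":{"type":"number"}},"required":["moves"]}

```bash
mkdir -p pics; cat > h.py <<'E'
import numpy as np, cv2
from workcell import env
from scipy.spatial.transform import Rotation as R
def save(n,im): cv2.imwrite('pics/'+n+'.png',cv2.cvtColor(im,cv2.COLOR_RGB2BGR))
def Tt(s=None):
    s=s or env.get_state(); q=s['orientation']; T=np.eye(4)
    T[:3,:3]=R.from_quat([q[1],q[2],q[3],q[0]]).as_matrix(); T[:3,3]=s['tcp_pos']; return T
def wc(cam,T=None):
    c=env.get_calibration(cam); K=np.array(c['mtx'])
    if 'T_tool_cam' in c: return K,(Tt() if T is None else T)@np.array(c['T_tool_cam'])
    return K,np.linalg.inv(np.array(c['camera_from_world']))
def cloud(cam,depth,T=None):
    K,W=wc(cam,T); v,u=np.mgrid[:400,:640]
    P=np.stack([(u-K[0,2])/K[0,0]*depth,(v-K[1,2])/K[1,1]*depth,depth],-1)
    return P@W[:3,:3].T+W[:3,3]
def atz(cam,uv,z,T=None):
    K,W=wc(cam,T); d=W[:3,:3]@np.array([(uv[0]-K[0,2])/K[0,0],(uv[1]-K[1,2])/K[1,1],1]); o=W[:3,3]
    return o+d*(z-o[2])/d[2]
def proj(cam,p,T=None):
    K,W=wc(cam,T); q=np.linalg.inv(W)@np.append(p,1); q=K@q[:3]; return q[:2]/q[2]
def rel(target,yaw_turn=0):
    """shift in tool axes to get tcp to target"""
    T=Tt(); return T[:3,:3].T@(np.array(target)-T[:3,3])
E
python3 - <<'E'
from h import *
s=env.get_state(); print(s); print(Tt())
for c in['scene','top','wrist']:
    p,d=env.read_camera(c); save(c+'0',p); np.save('pics/'+c+'0.npy',d); print(c,env.get_calibration(c))
for n in ['dock','tray','match1','narrow1','wide','gauge','tin','paperweight','phone_grip','plunger_top']:
    for r in env.boxes_of('top',n): print(n,np.round(r['uv']),round(r['confidence'],2))
E
```

```text
{'clock': 0.0, 'joint_pos': array([1.18441662e+00, 3.14031713e-01, 4.49651636e-02, 1.30359782e+00,
       7.44419096e-06, 1.43119594e+00]), 'qvel': array([ 0.00051789, -0.00018667, -0.0013836 ,  0.00085342,  0.00116166,
       -0.00046923]), 'tau': array([-2.24022392e-04, -4.80628610e+01,  2.98530883e+01,  1.94159296e-02,
       -1.58665426e-05,  2.99879886e-06]), 'tcp_pos': array([0.1402808 , 0.55711381, 0.24138539]), 'orientation': array([ 0.55716305, -0.43498725,  0.55831041,  0.43433272]), 'wrist_force': array([ 0.38454182,  0.54125918, -0.51108388]), 'ft_torque': array([ 0.00693755, -0.02028492,  0.00307109]), 'finger_gap': 0.0855630458110845}
[[-7.10843833e-04 -9.69704109e-01  2.44281468e-01  1.40280802e-01]
 [-1.72752400e-03  2.44282356e-01  9.69702607e-01  5.57113815e-01]
 [-9.99998255e-01  2.67305019e-04 -1.84883373e-03  2.41385392e-01]
 [ 0.00000000e+00  0.00000000e+00  0.00000000e+00  1.00000000e+00]]
scene {'mtx': array([[395.77309618,   0.        , 318.84451532],
       [  0.        , 395.77309618, 203.40309069],
       [  0.        ,   0.        ,   1.        ]]), 'came
[... 877 characters left out ...]
: array([[-1.68638539e-05, -2.66914299e-01,  9.63720269e-01,
        -1.30841235e-01],
       [-3.05551022e-04, -9.63720223e-01, -2.66914291e-01,
         6.66062959e-02],
       [ 9.99999953e-01, -2.98966917e-04, -6.53038998e-05,
        -4.67717501e-04],
       [ 0.00000000e+00,  0.00000000e+00,  0.00000000e+00,
         1.00000000e+00]])}
dock [290. 191.] 0.83
tray [262. 260.] 0.7
match1 [428. 264.] 0.68
match1 [409. 212.] 0.65
match1 [464. 224.] 0.51
match1 [382. 183.] 0.47
match1 [376. 154.] 0.44
narrow1 [459. 274.] 0.66
narrow1 [377. 245.] 0.48
wide [266. 183.] 0.79
gauge [368. 123.] 0.67
tin [488. 147.] 0.77
tin [384. 242.] 0.43
paperweight [182. 155.] 0.88
phone_grip [178. 248.] 0.48
```

View pics/top0.png

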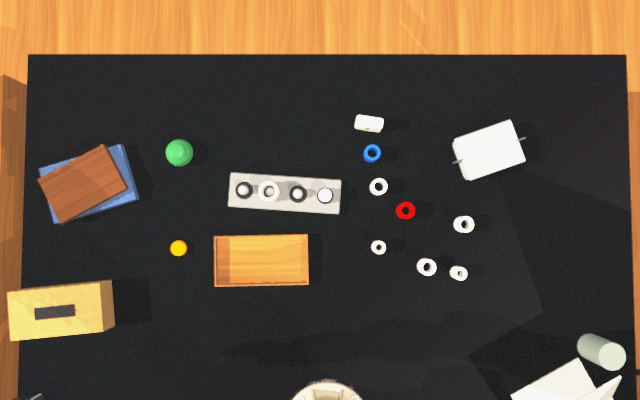

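View pics/scene0.png

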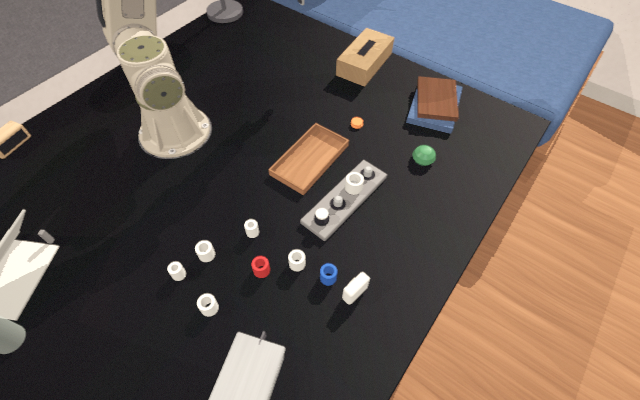

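```bash
python3 - <<'E'
from h import *
im=cv2.imread('pics/top0.png')
cv2.imwrite('pics/topz.png',cv2.resize(im[90:300,150:510],None,fx=2.2,fy=2.2,interpolation=cv2.INTER_CUBIC))
E
```

```text
(no output)
```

View pics/topz.png

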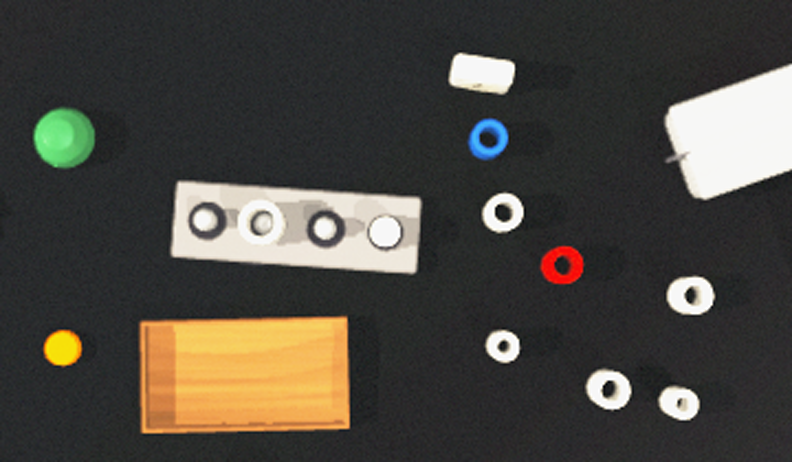

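The top view shows the dock at (285,193) with the wide sleeve over the middle spigot at (268,191), and the tray at (262,260). There are five loose white sleeves: large ones at (378,186), (464,224) and (427,266), which look like match, and small ones at (378,247) and (459,273), which look like narrow. The blue (372,153) and red (405,210) sleeves are decoys. Next I'll measure sizes and positions from the depth.

```bash
cat >> h.py <<'E'
def fitc(P):
    # outer circle via min enclosing & mean
    (c,r)=cv2.minEnclosingCircle(P[:,:2].astype(np.float32)); return np.array(c),r
def sleeves(cam,p,d,T=None,zlo=.036,zhi=.052):
    W=cloud(cam,d,T); hsv=cv2.cvtColor(p,cv2.COLOR_RGB2HSV)
    m=(W[...,2]>zlo)&(W[...,2]<zhi)&(d>0)
    n,l,st,ce=cv2.connectedComponentsWithStats(m.astype(np.uint8))
    out=[]
    for i in range(1,n):
        if st[i,4]<40: continue
        P=W[l==i]; c,r=fitc(P); out.append((ce[i],c,r,P.mean(0),np.median(hsv[l==i],0),st[i,4]))
    return out
E
python3 - <<'E'
from h import *
for c in['top','scene']:
    p=cv2.imread('pics/%s0.png'%c)[...,::-1].copy(); d=np.load('pics/%s0.npy'%c)
    print(c)
    for o in sleeves(c,p,d): print(np.round(o[0]),np.round(o[1],4),'r',round(o[2],4),'mean',np.round(o[3],4),'hsv',o[4],o[5])
p=cv2.imread('pics/top0.png')[...,::-1].copy(); d=np.load('pics/top0.npy'); W=cloud('top',d)
# dock: top face z~.02
for nm,lo,hi,box in[('dock',.014,.026,(220,165,350,220)),('tray',.02,.032,(205,228,315,292)),('floor',.001,.009,(222,240,302,282))]:
    m=np.zeros((400,640),bool);x0,y0,x1,y1=box;m[y0:y1,x0:x1]=True
    m&=(W[...,2]>lo)&(W[...,2]<hi); 
    P=W[m]; r=cv2.minAreaRect(P[:,:2].astype(np.float32)); print(nm,m.sum(),r, P[:,2].mean())
for u,v in[(244,190),(298,193),(325,195),(268,190)]: print(W[v,u])
E
```

```text
top
[177. 152.] [0.6973 0.3829] r 0.0291 mean [0.6986 0.3842 0.041 ] hsv [ 64. 133. 230.] 264
[ 82. 184.] [0.6161 0.623 ] r 0.1132 mean [0.615  0.622  0.0449] hsv [ 11. 164. 179.] 3869
[373. 152.] [ 0.6979 -0.1157] r 0.0214 mean [ 0.6968 -0.1164  0.044 ] hsv [103. 190. 247.] 132
[379. 186.] [ 0.6105 -0.1328] r 0.0209 mean [ 0.6103 -0.1328  0.0444] hsv [  0.   0. 247.] 136
[243. 190.] [0.6011 0.214 ] r 0.0123 mean [0.6005 0.2136 0.0461] hsv [ 23.   10.  243.5] 72
[270. 192.] [0.5964 0.1442] r 0.0122 mean [0.596  0.144  0.0458] hsv [ 21.  23. 219.] 69
[298. 194.] [0.5918 0.0749] r 0.0121 mean [0.5912 0.0743 0.0459] hsv [ 23.    8.5 243.5] 66
[406. 210.] [ 0.5492 -0.202 ] r 0.0207 mean [ 0.5488 -0.2017  0.0439] hsv [  0. 245. 247.] 139
[465. 224.] [ 0.5147 -0.3519] r 0.0216 mean [ 0.5137 -0.3509  0.0445] hsv [  0.   0. 247.] 146
[379. 247.] [ 0.4548 -0.1324] r 0.0173 mean [ 0.4552 -0.132   0.0445] hsv [  0.   0. 247.] 108
[428. 267.] [ 0.4055 -0.255 ] r 0.0209 mean [ 0.4052 -0.2544  0.0444] hsv [  0.   0. 247.] 143
[460. 274.] [ 0.3896 -0.3371] r 0.0174 mean [ 0.3897 -0.3362  0.0445] hs
[... 2014 characters left out ...]
[ 0.5169 -0.3543  0.0428] hsv [ 18.   3. 255.] 177
[  9. 335.] [ 0.2145 -0.6714] r 0.0282 mean [ 0.2249 -0.6676  0.044 ] hsv [ 36.  20. 135.] 132
dock 3105 ((0.5931153893470764, 0.10978887975215912), (0.28977736830711365, 0.09192490577697754), 86.17089080810547) 0.020574713326991505
tray 498 ((0.42084622383117676, 0.16879624128341675), (0.1281392127275467, 0.24053925275802612), 1.355022668838501) 0.026032751449959722
floor 2927 ((0.41882914304733276, 0.17009474337100983), (0.10671776533126831, 0.2069154679775238), 0.11055873334407806) 0.00475209701089557
[0.59988735 0.21032762 0.04690255]
[0.5923306  0.07319423 0.04994842]
[0.58704394 0.00490911 0.05604923]
[0.59962993 0.14885346 0.05248396]
```

View pics/wrist0.png

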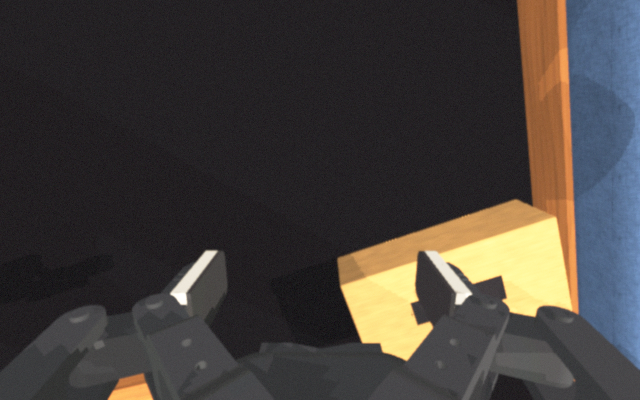

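```bash
cat >> h.py <<'E'
def go(x,y,z,yaw=-0.067):
    """print row reaching TCP (x,y,z), tool x down, tool z at heading yaw (world)"""
    T=Tt(); zz=np.array([np.cos(yaw),np.sin(yaw),0]); xx=np.array([0,0,-1.]); G=np.stack([xx,np.cross(zz,xx),zz],1)
    rv=R.from_matrix(T[:3,:3].T@G).as_rotvec(); t=T[:3,:3].T@(np.array([x,y,z])-T[:3,3])
    print('ROW',np.round(rv,3).tolist(),np.round(t,4).tolist(),'rows',int(max(np.ceil(np.linalg.norm(t)/.05),np.ceil(np.linalg.norm(rv)/.15))))
def look(name,cam='wrist',z=None,zlo=.036,zhi=.052):
    T=Tt(); p,d=env.read_camera(cam); save(name,p); return T,p,d
E
python3 - <<'E'
from h import *
d=np.load('pics/top0.npy'); W=cloud('top',d)
print('box top',W[310,60],W[310,100], 'books',W[180,80])
go(.596,.144,.20)
T=Tt(); print(T[:3,3],env.get_state()['clock'])
E
```

```text
box top [0.3026044  0.65399248 0.07394343] [0.3019934  0.55794511 0.0696575 ] books [0.62482465 0.62813755 0.04373162]
ROW [1.391, 0.0, -0.0] [0.0423, -0.5428, -0.2898] rows 13
[0.14048326 0.55763217 0.24236415] 0.65
```

Request:
step_arm(moves=[[[1.391,0,0,0.042,-0.543,-0.29,1],[1.391,0,0,0.042,-0.543,-0.29,1],[1.391,0,0,0.042,-0.543,-0.29,1],[1.391,0,0,0.042,-0.543,-0.29,1],[1.391,0,0,0.042,-0.543,-0.29,1],[1.391,0,0,0.042,-0.543,-0.29,1],[1.391,0,0,0.042,-0.543,-0.29,1],[1.391,0,0,0.042,-0.543,-0.29,1],[1.391,0,0,0.042,-0.543,-0.29,1],[1.391,0,0,0.042,-0.543,-0.29,1],[1.391,0,0,0.042,-0.543,-0.29,1],[1.391,0,0,0.042,-0.543,-0.29,1]]])

```text
clock: 1.85
tcp_pos: [0.585, 0.1535, 0.2015]
orientation: [0.707, 0.024, 0.707, -0.024]
wrist_force: [0.1, 0.9, -0.1]
finger_gap: 0.0854
```

Request:
step_arm(moves=[[[0,0,0,0,0,0,1]]])

```text
clock: 1.95
tcp_pos: [0.5891, 0.149, 0.2003]
orientation: [0.707, 0.026, 0.706, -0.026]
wrist_force: [-0.3, 0.0, -0.3]
finger_gap: 0.0854
```

```bash
python3 - <<'E'
from h import *
T,p,d=look('w1'); print(T[:3,3],env.get_state()['joint_pos'])
W=cloud('wrist',d,T)
for lo,hi in[(.036,.052),(.056,.07)]:
    for o in sleeves('wrist',p,d,T,lo,hi): print(lo,np.round(o[0]),np.round(o[1],4),'r',round(o[2],4),'mean',np.round(o[3],4),o[5])
go(.596,.144,.20)
E
```

```text
[0.58905565 0.14904613 0.2002746 ] [1.18909237e-01 3.87337398e-01 5.00148875e-02 1.23322250e+00
 1.31465188e-05 1.76176893e+00]
0.036 [331. 114.] [0.6039 0.2145] r 0.012 mean [0.6039 0.2146 0.0452] 602
0.036 [327. 166.] [0.5989 0.1589] r 0.0218 mean [0.5974 0.1687 0.0442] 114
0.036 [331. 194.] [0.5994 0.1465] r 0.017 mean [0.5994 0.143  0.0447] 722
0.036 [330. 258.] [0.5942 0.075 ] r 0.0124 mean [0.5943 0.0775 0.0445] 458
0.036 [329. 315.] [0.589  0.0089] r 0.0164 mean [0.5894 0.0166 0.0498] 188
0.036 [331. 332.] [ 0.5889 -0.001 ] r 0.0112 mean [ 0.5893 -0.0018  0.0515] 48
0.036 [496. 385.] [ 0.767  -0.0895] r 0.0186 mean [ 0.7663 -0.0854  0.0497] 100
0.056 [331. 193.] [0.5994 0.1473] r 0.0251 mean [0.5992 0.1481 0.0626] 1431
0.056 [512. 391.] [ 0.7778 -0.0868] r 0.016 mean [ 0.7778 -0.0843  0.0585] 431
ROW [-0.005, 0.0, -0.0] [0.0005, -0.006, 0.0094] rows 1
```

View pics/w1.png

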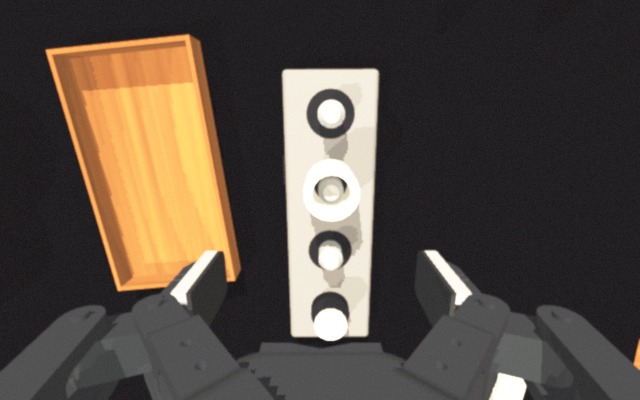

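The wrist view is aligned with the dock: spigots at (331,114), (331,190) and (331,255), cap at (331,322). The wide sleeve, radius 25 mm, stands over the middle spigot. I'll grasp it first.

```bash
python3 - <<'E'
from h import *
go(.598,.147,.044)
E
```

```text
ROW [-0.005, 0.0, -0.0] [0.1565, -0.0029, 0.0112] rows 4
```

Request:
step_arm(force=30, moves=[[[-0.005,0,0,0.03,-0.003,0.011,1],[-0.005,0,0,0.06,-0.003,0.011,1],[-0.005,0,0,0.1,-0.003,0.011,1],[-0.005,0,0,0.14,-0.003,0.011,1],[-0.005,0,0,0.156,-0.003,0.011,1],[-0.005,0,0,0.156,-0.003,0.011,1],[-0.005,0,0,0.156,-0.003,0.011,0.4],[-0.005,0,0,0.156,-0.003,0.011,0.4],[-0.005,0,0,0.156,-0.003,0.011,0.4],[-0.005,0,0,0.156,-0.003,0.011,0.4]]])

```text
clock: 3.0
tcp_pos: [0.5992, 0.1475, 0.0469]
orientation: [0.708, 0.024, 0.705, -0.023]
wrist_force: [-1.0, 0.2, 6.5]
finger_gap: 0.0494
```

```bash
python3 - <<'E'
from h import *
s=env.get_state(); print(s['finger_gap'],s['tcp_pos'],s['wrist_force'])
T,p,d=look('w2')
go(.598,.147,.13); go(.42,.169,.13); go(.42,.10,.13); go(.42,.235,.13)
E
```

```text
0.04938666313388665 [0.59922943 0.14745141 0.04688333] [-1.04273803  0.15937646  6.5024744 ]
ROW [0.0, 0.004, -0.001] [-0.0831, -0.0004, -0.0009] rows 2
ROW [0.0, 0.004, -0.001] [-0.0838, 0.0097, -0.1799] rows 4
ROW [0.0, 0.004, -0.001] [-0.0839, -0.0592, -0.1753] rows 5
ROW [0.0, 0.004, -0.001] [-0.0837, 0.0755, -0.1844] rows 5
```

View pics/w2.png

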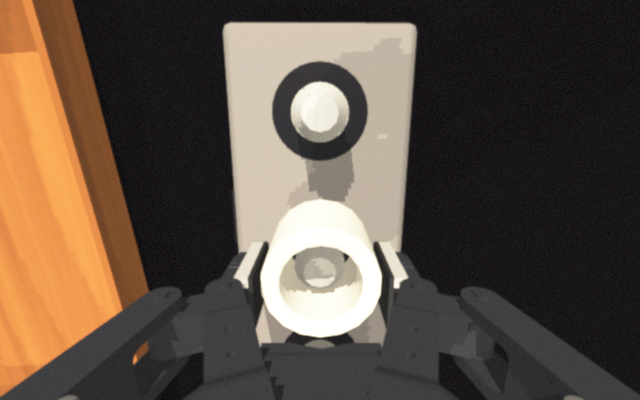

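Request:
step_arm(moves=[[[0,0,0,-0.05,0,0,0.4],[0,0,0,-0.084,0,0,0.4],[0,0.004,0,-0.084,0.0755,-0.184,0.4],[0,0.004,0,-0.084,0.0755,-0.184,0.4],[0,0.004,0,-0.084,0.0755,-0.184,0.4],[0,0.004,0,-0.084,0.0755,-0.184,0.4],[0,0.004,0,-0.084,0.0755,-0.184,0.4],[0,0.004,0,-0.084,0.0755,-0.184,0.4]]])

```text
clock: 3.85
tcp_pos: [0.42, 0.2356, 0.1313]
orientation: [0.707, 0.024, 0.706, -0.022]
wrist_force: [0.9, 0.3, -1.1]
finger_gap: 0.0492
```

```bash
python3 - <<'E'
from h import *
T,p,d=look('w3');print(T[:3,3],env.get_state()['finger_gap']); go(.42,.235,.034)
E
```

```text
[0.42002764 0.23561319 0.13126334] 0.04942187607981428
ROW [0.001, 0.003, -0.002] [0.0973, -0.0007, -0.0015] rows 2
```

View pics/w3.png

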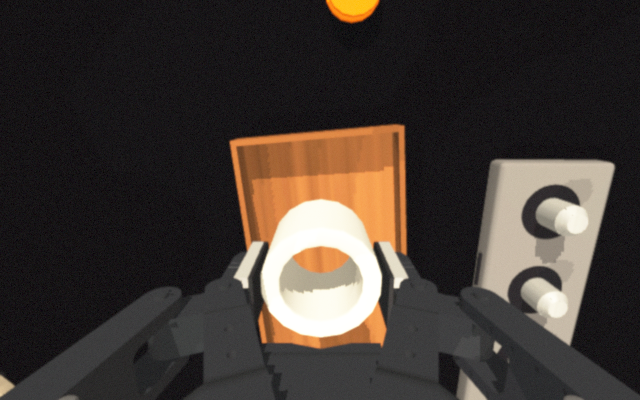

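Request:
step_arm(moves=[[[0,0.003,0,0.05,0,0,0.4],[0,0.003,0,0.08,0,0,0.4],[0,0.003,0,0.097,0,0,0.4],[0,0.003,0,0.097,0,0,0.4],[0,0.003,0,0.099,0,0,0.72],[0,0.003,0,0.099,0,0,0.72],[0,0.003,0,0.097,0,0,0.72],[0,0,0,0.05,0,0,0.72],[0,0,0,0,0,0,0.8],[0,0,0,0,0,0,1]]])

```text
clock: 4.9
tcp_pos: [0.4258, 0.237, 0.1388]
orientation: [0.712, 0.026, 0.702, -0.021]
wrist_force: [1.5, 0.5, 0.3]
finger_gap: 0.0807
```

```bash
python3 - <<'E'
from h import *
s=env.get_state();T,p,d=look('w4');print(T[:3,3])
for o in sleeves('wrist',p,d,T,.04,.056): print(np.round(o[0]),np.round(o[1],4),'r',round(o[2],4),o[5])
p,d=env.read_camera('top'); save('t4',p)
for o in sleeves('top',p,d): print(np.round(o[0]),np.round(o[1],4),'r',round(o[2],4),'hsv',o[4])
go(.4555,-.133,.14); go(.6115,-.134,.15)
E
```

```text
[0.42583477 0.23703894 0.13876886]
[315. 211.] [0.4235 0.2345] r 0.0251 2015
[551. 219.] [0.6036 0.2151] r 0.0129 768
[535. 296.] [0.5983 0.1457] r 0.0122 398
[177. 151.] [0.7003 0.3852] r 0.0266 hsv [ 64. 138. 202.]
[ 82. 184.] [0.6168 0.6232] r 0.1139 hsv [ 11. 164. 146.]
[372. 152.] [ 0.6976 -0.1156] r 0.0212 hsv [106. 198. 242.]
[379. 186.] [ 0.6106 -0.1329] r 0.0209 hsv [  0.   0. 247.]
[243. 190.] [0.6012 0.2142] r 0.0122 hsv [ 23.   21.  226.5]
[270. 192.] [0.5964 0.1444] r 0.0121 hsv [ 23.  20. 229.]
[298. 194.] [0.5918 0.075 ] r 0.0122 hsv [ 23.   18.5 231.5]
[406. 210.] [ 0.5489 -0.2014] r 0.0208 hsv [  0. 245. 247.]
[465. 224.] [ 0.5136 -0.3515] r 0.021 hsv [ 24.   18.5 244. ]
[379. 248.] [ 0.4549 -0.1327] r 0.0171 hsv [ 24.  20. 243.]
[238. 260.] [0.4208 0.2336] r 0.0249 hsv [ 20.   1. 247.]
[428. 267.] [ 0.4049 -0.2547] r 0.0212 hsv [ 25.    2.5 247. ]
[460. 274.] [ 0.3901 -0.337 ] r 0.0177 hsv [ 24.   1. 247.]
[106. 305.] [0.3087 0.5554] r 0.0598 hsv [ 16. 141. 145.]
[589. 346.] [ 0.2026 -0.6734] r 0.0321 hsv [ 40.  32. 155.]
ROW [0.001, 0.008, -0.004] [-0.0073, -0.366, 0.0569] rows 8
ROW [0.001, 0.008, -0.004] [-0.0161, -0.3567, 0.2127] rows 9
```

View pics/t4.png

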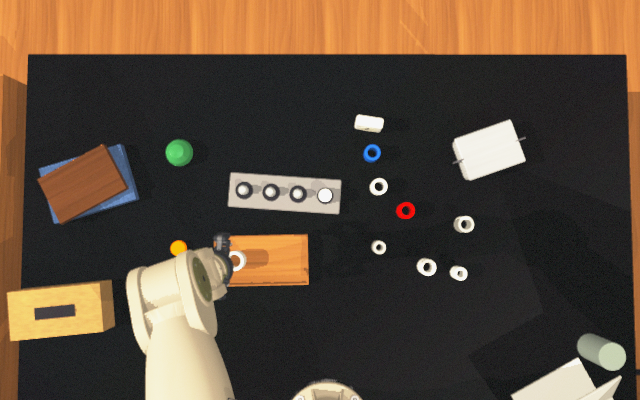

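Request:
step_arm(moves=[[[0,0.008,0,-0.007,-0.366,0.057,1],[0,0.008,0,-0.007,-0.366,0.057,1],[0,0.008,0,-0.007,-0.366,0.057,1],[0,0.008,0,-0.007,-0.366,0.057,1],[0,0.008,0,-0.007,-0.366,0.057,1],[0,0.008,0,-0.007,-0.366,0.057,1],[0,0.008,0,-0.007,-0.366,0.057,1],[0,0.008,0,-0.007,-0.366,0.057,1],[0,0.008,0,-0.007,-0.366,0.057,1],[0,0.008,0,-0.007,-0.366,0.057,1],[0,0.008,0,-0.007,-0.366,0.057,1]]])

```text
clock: 6.1
tcp_pos: [0.4548, -0.1317, 0.139]
orientation: [0.706, 0.025, 0.707, -0.021]
wrist_force: [-0.8, 0.5, 0.8]
finger_gap: 0.0855
```

```bash
cat >> h.py <<'E'
def near(name,zg,zlo=.036,zhi=.052,exp=None,lim=.03):
    s=env.get_state();T,p,d=look(name);print('tcp',T[:3,3].round(4),'clk',s['clock'])
    for o in sleeves('wrist',p,d,T,zlo,zhi):
        if o[5]<150: continue
        c=o[1]; h=np.hypot(*(c-T[:2,3])); print(np.round(o[0]),np.round(c,4),'r',round(o[2],4),'hsv',o[4])
        if h<lim: go(c[0],c[1],zg)
E
python3 - <<'E'
from h import *
near('w5',.026)
E
```

```text
tcp [ 0.4548 -0.1317  0.139 ] clk 6.1
[518.   6.] [ 0.5868 -0.0065] r 0.0118 hsv [ 23.  32. 239.]
[632. 168.] [ 0.69   -0.1176] r 0.0185 hsv [107.  187.  249.5]
[531. 194.] [ 0.6125 -0.1329] r 0.0213 hsv [  0.   0. 255.]
[323. 206.] [ 0.4575 -0.132 ] r 0.0168 hsv [  0.   0. 255.]
ROW [0.003, -0.002, -0.005] [0.1132, -0.0008, 0.0027] rows 3
[459. 266.] [ 0.5605 -0.1908] r 0.0146 hsv [  2. 202. 255.]
[272. 336.] [ 0.4072 -0.2539] r 0.0207 hsv [  0.   0. 255.]
```

View pics/w5.png

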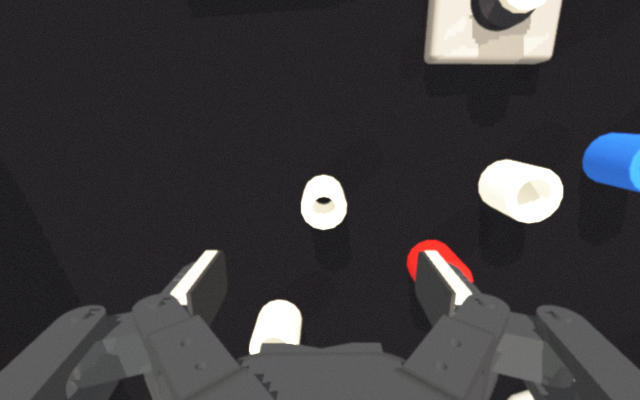

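The narrow sleeve (17 mm radius, thick wall) is at (323,206), between the jaws.

Request:
step_arm(moves=[[[0,0,-0.004,0.04,-0.001,0.003,1],[0,0,-0.004,0.08,-0.001,0.003,1],[0,0,-0.004,0.105,-0.001,0.003,1],[0,0,-0.004,0.113,-0.001,0.003,1],[0,0,-0.004,0.113,-0.001,0.003,0.2],[0,0,-0.004,0.113,-0.001,0.003,0.2],[0,0,-0.004,0.113,-0.001,0.003,0.2],[0,0,-0.004,0.113,-0.001,0.003,0.2],[0,0,-0.004,0.08,-0.001,0.003,0.2],[0,0,-0.004,0.03,-0.001,0.003,0.2],[0,0,-0.004,0.01,-0.001,0.003,0.2]]])

```text
clock: 7.25
tcp_pos: [0.46, -0.1337, 0.1339]
orientation: [0.708, 0.022, 0.705, -0.023]
wrist_force: [0.8, 0.1, 0.1]
finger_gap: 0.0321
```

```bash
python3 - <<'E'
from h import *
T,p,d=look('w6'); go(.423,.165,.13)
E
```

```text
ROW [0.003, 0.008, 0.003] [0.0046, 0.2962, -0.0574] rows 7
```

View pics/w6.png

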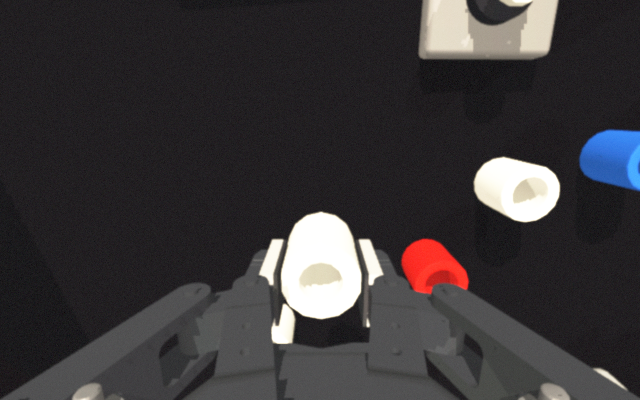

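Request:
step_arm(moves=[[[0,0.008,0,0.005,0.296,-0.057,0.2],[0,0.008,0,0.005,0.296,-0.057,0.2],[0,0.008,0,0.005,0.296,-0.057,0.2],[0,0.008,0,0.005,0.296,-0.057,0.2],[0,0.008,0,0.005,0.296,-0.057,0.2],[0,0.008,0,0.005,0.296,-0.057,0.2],[0,0.008,0,0.005,0.296,-0.057,0.2],[0,0.008,0,0.005,0.296,-0.057,0.2],[0,0.008,0,0.005,0.296,-0.057,0.2],[0,0.008,0,0.045,0.296,-0.057,0.2],[0,0.008,0,0.075,0.296,-0.057,0.2],[0,0.008,0,0.075,0.296,-0.057,0.2]]])

```text
clock: 8.5
tcp_pos: [0.4211, 0.162, 0.0565]
orientation: [0.704, 0.022, 0.709, -0.026]
wrist_force: [-1.7, 0.0, 0.6]
finger_gap: 0.0323
```

```bash
python3 - <<'E'
from h import *
T,p,d=look('w7'); go(.423,.165,.032)
E
```

```text
ROW [-0.001, -0.005, 0.004] [0.0264, 0.0027, 0.0005] rows 1
```

View pics/w7.png

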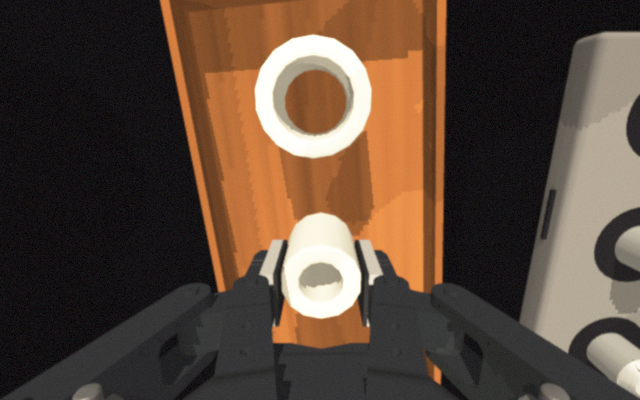

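Request:
step_arm(moves=[[[0,-0.005,0.004,0.025,0,0,0.2],[0,-0.005,0.004,0.026,0,0,0.2],[0,-0.005,0.004,0.027,0,0,0.6],[0,-0.005,0.004,0.027,0,0,0.6],[0,-0.005,0.004,0.027,0,0,0.6],[0,-0.005,0.004,0,0,0,0.6],[0,-0.005,0.004,-0.05,0,0,0.6],[0,-0.005,0.004,-0.08,0,0,1],[0,-0.005,0.004,-0.08,0,0,1]]])

```text
clock: 9.45
tcp_pos: [0.4264, 0.1636, 0.1437]
orientation: [0.71, 0.025, 0.703, -0.023]
wrist_force: [1.7, 0.1, -1.1]
finger_gap: 0.0777
```

```bash
python3 - <<'E'
from h import *
T,p,d=look('w8'); 
p,d=env.read_camera('top'); save('t8',p)
for o in sleeves('top',p,d): 
   if .36<o[1][0]<.69: print(np.round(o[0]),np.round(o[1],4),'r',round(o[2],4),'hsv',o[4])
go(.393,-.338,.14)
E
```

```text
[ 82. 184.] [0.6149 0.6221] r 0.1146 hsv [ 11. 164. 147.]
[379. 186.] [ 0.6108 -0.1331] r 0.021 hsv [  0.   0. 247.]
[243. 190.] [0.6011 0.2143] r 0.0121 hsv [ 23.  19. 228.]
[270. 192.] [0.5965 0.1444] r 0.012 hsv [ 22.   18.5 231.5]
[298. 194.] [0.5918 0.0748] r 0.012 hsv [ 23.   18.  231.5]
[406. 210.] [ 0.5491 -0.2014] r 0.0208 hsv [  0. 245. 247.]
[465. 224.] [ 0.514  -0.3511] r 0.021 hsv [ 23.  13. 246.]
[428. 267.] [ 0.405  -0.2552] r 0.0211 hsv [ 21.   1. 247.]
[460. 274.] [ 0.3897 -0.3367] r 0.0175 hsv [ 23.   1. 247.]
ROW [-0.0, 0.003, -0.001] [-0.0007, -0.502, 0.0031] rows 11
```

View pics/w8.png

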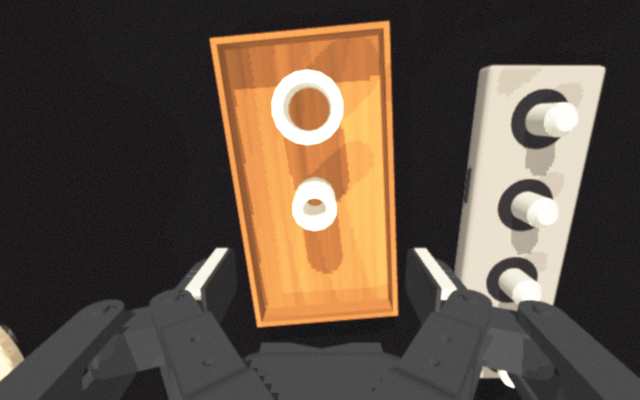

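Request:
step_arm(moves=[[[0,0,0,0,-0.502,0.003,1],[0,0,0,0,-0.502,0.003,1],[0,0,0,0,-0.502,0.003,1],[0,0,0,0,-0.502,0.003,1],[0,0,0,0,-0.502,0.003,1],[0,0,0,0,-0.502,0.003,1],[0,0,0,0,-0.502,0.003,1],[0,0,0,0,-0.502,0.003,1],[0,0,0,0,-0.502,0.003,1],[0,0,0,0,-0.502,0.003,1],[0,0,0,0,-0.502,0.003,1],[0,0,0,0,-0.502,0.003,1]]])

```text
clock: 10.75
tcp_pos: [0.3916, -0.3383, 0.1374]
orientation: [0.707, 0.026, 0.706, -0.024]
wrist_force: [0.2, -0.3, -1.7]
finger_gap: 0.0854
```

Request:
step_arm(moves=[[[0,0,0,0,0,0,1],[0,0,0,0,0,0,1]]])

```text
clock: 10.95
tcp_pos: [0.3913, -0.3363, 0.1366]
orientation: [0.706, 0.026, 0.707, -0.022]
wrist_force: [-0.4, 0.3, 0.2]
finger_gap: 0.0854
```

```bash
python3 - <<'E'
from h import *
near('w9',.026)
E
```

```text
tcp [ 0.3913 -0.3363  0.1366] clk 10.95
[553.  11.] [ 0.5503 -0.2107] r 0.0196 hsv [  2. 201. 255.]
[335.  90.] [ 0.4075 -0.2554] r 0.021 hsv [  0.   0. 255.]
[320. 208.] [ 0.3914 -0.3371] r 0.0172 hsv [  0.   0. 255.]
ROW [-0.001, -0.0, -0.005] [0.111, -0.0012, -0.0001] rows 3
[487. 216.] [ 0.5156 -0.3523] r 0.0211 hsv [  0.   0. 255.]
```

View pics/w9.png

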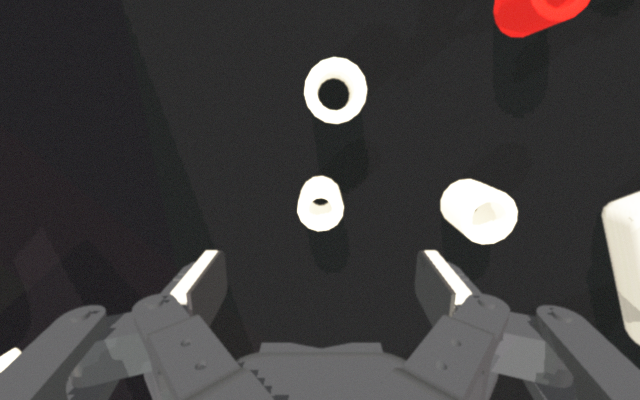

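The second narrow sleeve (17 mm radius) is at (320,206). The larger-bored match sleeves are at (335,90) and (480,212).

Request:
step_arm(moves=[[[0,0,-0.005,0.04,-0.001,0,1],[0,0,-0.005,0.08,-0.001,0,1],[0,0,-0.005,0.103,-0.001,0,1],[0,0,-0.005,0.111,-0.001,0,1],[0,0,-0.005,0.111,-0.001,0,0.2],[0,0,-0.005,0.111,-0.001,0,0.2],[0,0,-0.005,0.111,-0.001,0,0.2],[0,0,-0.005,0.111,-0.001,0,0.2],[0,0,-0.005,0.08,-0.001,0,0.2],[0,0,-0.005,0.03,-0.001,0,0.2],[0,0,-0.005,0.0,-0.001,0,0.2],[0,0,-0.005,0.0,-0.001,0,0.2]]])

```text
clock: 12.2
tcp_pos: [0.3939, -0.3404, 0.1428]
orientation: [0.709, 0.021, 0.704, -0.027]
wrist_force: [-0.5, 0.5, -0.4]
finger_gap: 0.0337
```

```bash
python3 - <<'E'
from h import *
print(env.get_state()['finger_gap']); go(.423,.095,.135)
E
```

```text
0.033710567270109223
ROW [-0.001, 0.007, 0.008] [0.0043, 0.4364, -0.0007] rows 9
```

Request:
step_arm(moves=[[[0,0.007,0.008,0.004,0.436,0,0.2],[0,0.007,0.008,0.004,0.436,0,0.2],[0,0.007,0.008,0.004,0.436,0,0.2],[0,0.007,0.008,0.004,0.436,0,0.2],[0,0.007,0.008,0.004,0.436,0,0.2],[0,0.007,0.008,0.004,0.436,0,0.2],[0,0.007,0.008,0.004,0.436,0,0.2],[0,0.007,0.008,0.004,0.436,0,0.2],[0,0.007,0.008,0.004,0.436,0,0.2],[0,0.007,0.008,0.004,0.436,0,0.2],[0,0.007,0.008,0.05,0.436,0,0.2],[0,0.007,0.008,0.07,0.436,0,0.2]]])

```text
clock: 13.4
tcp_pos: [0.4228, 0.0938, 0.0672]
orientation: [0.706, 0.024, 0.707, -0.024]
wrist_force: [-0.3, -0.3, -1.1]
finger_gap: 0.0336
```

```bash
python3 - <<'E'
from h import *
T,p,d=look('w10'); go(.423,.095,.032)
E
```

```text
ROW [-0.001, -0.006, 0.001] [0.0329, 0.0018, 0.0023] rows 1
```

View pics/w10.png

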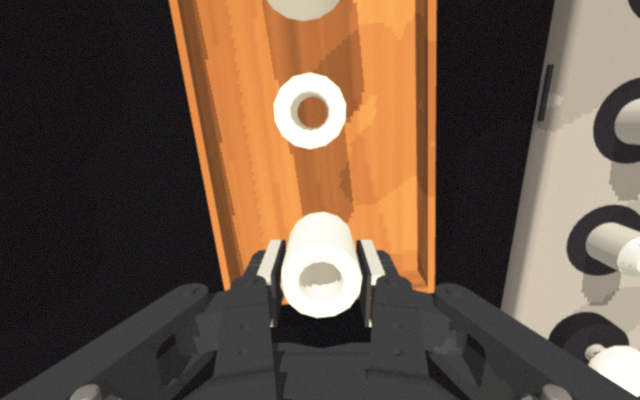

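Request:
step_arm(moves=[[[0,-0.006,0,0.028,0.001,0,0.2],[0,-0.006,0,0.033,0.001,0,0.2],[0,-0.006,0,0.033,0.001,0,0.2],[0,-0.006,0,0.033,0.001,0,0.6],[0,-0.006,0,0.033,0.001,0,0.6],[0,-0.006,0,0.033,0.001,0,0.6],[0,-0.006,0,0,0,0,0.6],[0,-0.006,0,-0.05,0,0,0.6],[0,-0.006,0,-0.08,0,0,1],[0,-0.006,0,-0.08,0,0,1]]])

```text
clock: 14.45
tcp_pos: [0.4247, 0.0936, 0.1495]
orientation: [0.71, 0.024, 0.704, -0.024]
wrist_force: [0.2, 0.2, -0.7]
finger_gap: 0.0782
```

```bash
python3 - <<'E'
from h import *
T,p,d=look('w11'); 
p,d=env.read_camera('top'); save('t11',p)
for o in sleeves('top',p,d): 
   if .36<o[1][0]<.69: print(np.round(o[0]),np.round(o[1],4),'r',round(o[2],4),'hsv',o[4])
go(.614,-.134,.14)
E
```

```text
[ 82. 184.] [0.6153 0.6228] r 0.1139 hsv [ 11. 164. 148.]
[379. 186.] [ 0.6111 -0.1323] r 0.0213 hsv [  0.   0. 247.]
[243. 190.] [0.6011 0.2143] r 0.0122 hsv [ 22.  24. 217.]
[270. 191.] [0.5965 0.1442] r 0.0123 hsv [ 22.   18.5 230.5]
[298. 194.] [0.5914 0.0746] r 0.0119 hsv [ 23.  18. 234.]
[406. 210.] [ 0.549  -0.2018] r 0.0206 hsv [  0. 245. 247.]
[465. 225.] [ 0.5131 -0.3522] r 0.0215 hsv [ 23.   1. 247.]
[231. 258.] [0.4218 0.2353] r 0.0253 hsv [ 21.   1. 247.]
[428. 267.] [ 0.4056 -0.2551] r 0.021 hsv [ 23.   1. 247.]
ROW [-0.001, 0.002, 0.001] [0.0062, -0.2138, 0.2071] rows 6
```

View pics/w11.png

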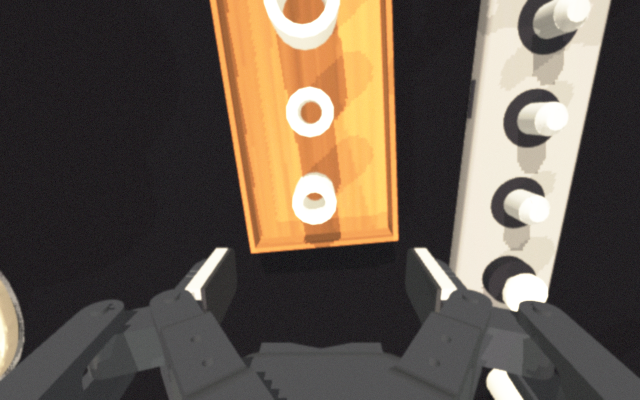

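Request:
step_arm(moves=[[[0,0,0,0.006,-0.214,0.207,1],[0,0,0,0.006,-0.214,0.207,1],[0,0,0,0.006,-0.214,0.207,1],[0,0,0,0.006,-0.214,0.207,1],[0,0,0,0.006,-0.214,0.207,0.8],[0,0,0,0.006,-0.214,0.207,0.8],[0,0,0,0.006,-0.214,0.207,0.8],[0,0,0,0.006,-0.214,0.207,0.8],[0,0,0,0.006,-0.214,0.207,0.8],[0,0,0,0.006,-0.214,0.207,0.8]]])

```text
clock: 15.55
tcp_pos: [0.6127, -0.1328, 0.1398]
orientation: [0.707, 0.024, 0.707, -0.024]
wrist_force: [0.2, -0.3, 0.4]
finger_gap: 0.0683
```

```bash
python3 - <<'E'
from h import *
near('w12',.026)
E
```

```text
tcp [ 0.6127 -0.1328  0.1398] clk 15.55
[274.  17.] [ 0.5913 -0.0013] r 0.0154 hsv [ 21.   5. 255.]
[527. 154.] [ 0.7683 -0.107 ] r 0.035 hsv [ 24.   35.5 246. ]
[436. 175.] [ 0.6996 -0.1161] r 0.0211 hsv [105. 186. 254.]
[320. 205.] [ 0.6128 -0.1328] r 0.0209 hsv [  0.   0. 255.]
ROW [0.0, 0.001, 0.001] [0.1142, 0.0001, -0.0003] rows 3
[260. 293.] [ 0.5521 -0.2018] r 0.021 hsv [  2. 214. 255.]
```

View pics/w12.png

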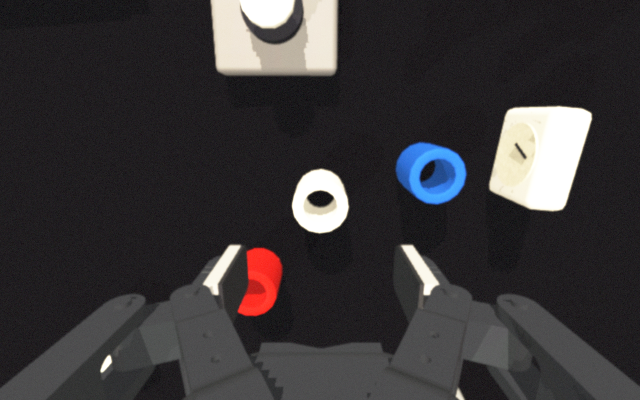

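The white match sleeve (21 mm radius) is at (320,203), with blue at (435,175) and red at (260,290) outside the jaws. I'll grasp the white one.

Request:
step_arm(moves=[[[0,0,0,0.04,0,0,0.8],[0,0,0,0.08,0,0,0.8],[0,0,0,0.105,0,0,0.8],[0,0,0,0.114,0,0,0.8],[0,0,0,0.114,0,0,0.8],[0,0,0,0.114,0,0,0.3],[0,0,0,0.114,0,0,0.3],[0,0,0,0.114,0,0,0.3],[0,0,0,0.08,0,0,0.3],[0,0,0,0.03,0,0,0.3],[0,0,0,0.0,0,0,0.3],[0,0,0,0.0,0,0,0.3]]])

```text
clock: 16.8
tcp_pos: [0.6165, -0.1341, 0.147]
orientation: [0.711, 0.022, 0.702, -0.025]
wrist_force: [1.0, 0.2, -0.5]
finger_gap: 0.0405
```

```bash
python3 - <<'E'
from h import *
s=env.get_state(); print(s['finger_gap'],s['wrist_force'])
near('w13',.03,.056,.2,lim=0)
go(.6035,.2145,.14)
E
```

```text
0.04054815862859641 [ 0.97914081  0.15181845 -0.48964019]
tcp [ 0.6165 -0.1341  0.147 ] clk 16.8
[543. 155.] [ 0.7763 -0.1081] r 0.0349 hsv [ 27.   9. 254.]
[319. 295.] [ 0.617  -0.1306] r 0.0572 hsv [27. 16. 56.]
ROW [0.0, 0.008, 0.003] [0.0028, 0.3466, -0.0349] rows 7
```

View pics/w13.png

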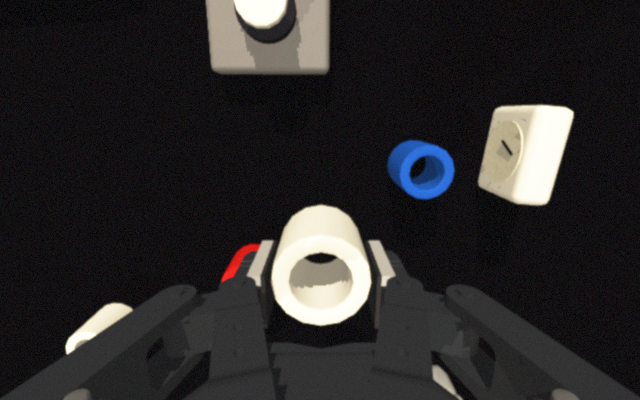

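Request:
step_arm(moves=[[[0,0.008,0.003,0.003,0.347,-0.035,0.3],[0,0.008,0.003,0.003,0.347,-0.035,0.3],[0,0.008,0.003,0.003,0.347,-0.035,0.3],[0,0.008,0.003,0.003,0.347,-0.035,0.3],[0,0.008,0.003,0.003,0.347,-0.035,0.3],[0,0.008,0.003,0.003,0.347,-0.035,0.3],[0,0.008,0.003,0.003,0.347,-0.035,0.3],[0,0.008,0.003,0.003,0.347,-0.035,0.3],[0,0.008,0.003,0.003,0.347,-0.035,0.3],[0,0.008,0.003,0.003,0.347,-0.035,0.3],[0,0.008,0.003,0.003,0.347,-0.035,0.3]]])

```text
clock: 17.95
tcp_pos: [0.6035, 0.2133, 0.1393]
orientation: [0.706, 0.024, 0.707, -0.024]
wrist_force: [-0.1, -0.7, 0.1]
finger_gap: 0.0409
```

```bash
cat >> h.py <<'E'
def held(name):
    T,p,d=look(name); W=cloud('wrist',d,T); hsv=cv2.cvtColor(p,cv2.COLOR_RGB2HSV)
    m=np.zeros((400,640),bool); m[190:345,255:385]=True
    L=(W-T[:3,3])@T[:3,:3]   # tool coords
    m&=(hsv[...,2]>150)&(hsv[...,1]<60)&(L[...,0]<0)&(L[...,0]>-.04)&(np.abs(L[...,1])<.035)&(np.abs(L[...,2])<.027)&(d>0)
    P=L[m]; x0=np.percentile(P[:,0],2); Q=P[P[:,0]<x0+.004]
    (c,r)=cv2.minEnclosingCircle(Q[:,1:].astype(np.float32)); print('held rim: top x',round(x0,4),'yz',np.round(c,4),'r',round(r,4),len(Q),'world',np.round((T@[x0,c[0],c[1],1])[:3],4),'tcp',T[:3,3].round(4), 'tilt',np.round(T[:3,0],3))
    return T,p,d
E
python3 - <<'E'
from h import *
T,p,d=held('w14')
for o in sleeves('wrist',p,d,T): print(np.round(o[0]),np.round(o[1],4),'r',round(o[2],4))
go(.6035,.2145,.10)
E
```

```text
held rim: top x -0.0239 yz [0.0103 0.0005] r 0.0248 205 world [0.6047 0.2236 0.1632] tcp [0.6035 0.2133 0.1393] tilt [-0.001 -0.    -1.   ]
[ 75. 194.] [0.4241 0.2352] r 0.0259
[320. 198.] [0.6042 0.2153] r 0.012
[100. 282.] [0.4238 0.1617] r 0.0176
[320. 346.] [0.5953 0.0857] r 0.0058
ROW [-0.002, -0.0, -0.0] [0.0395, 0.0013, -0.0002] rows 1
```

View pics/w14.png

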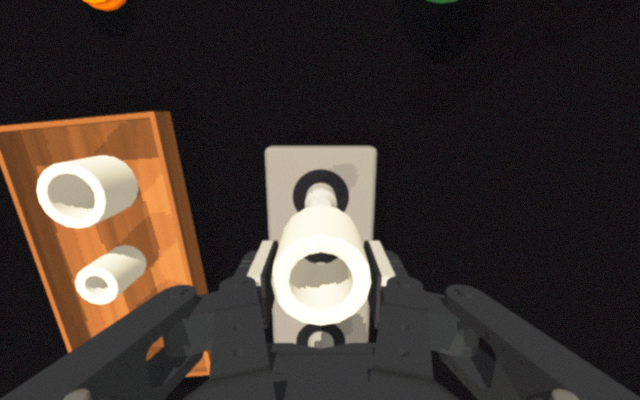

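```bash
python3 - <<'E'
from h import *
T,p,d=look('w14b'); W=cloud('wrist',d,T); L=(W-T[:3,3])@T[:3,:3]
for v in range(200,330,6): print(v,np.round(L[v,320],4),p[v,320])
E
```

```text
200 [0.0935 0.0058 0.0004] [242 238 223]
206 [0.0258 0.0211 0.0005] [253 250 236]
212 [0.0158 0.021  0.0006] [253 251 237]
218 [0.0071 0.0208 0.0006] [253 251 237]
224 [-0.0021  0.0212  0.0006] [253 251 237]
230 [-0.008   0.0207  0.0006] [253 251 237]
236 [-0.0145  0.0206  0.0006] [255 255 252]
242 [-0.0141  0.0179  0.0006] [255 254 247]
248 [-0.0151  0.0158  0.0006] [254 253 243]
254 [ 0.12   -0.0495  0.0003] [46 45 46]
260 [ 0.1179 -0.0541  0.0003] [53 48 48]
266 [ 0.0254 -0.0127  0.0005] [171 164 141]
272 [ 0.019  -0.0129  0.0005] [172 162 139]
278 [ 0.0124 -0.0127  0.0005] [173 162 141]
284 [ 0.0076 -0.0132  0.0006] [172 162 141]
290 [ 0.0008 -0.0124  0.0006] [253 251 237]
296 [-0.0037 -0.0128  0.0006] [253 251 238]
302 [-0.0086 -0.0127  0.0006] [253 251 238]
308 [-0.0138 -0.0122  0.0006] [254 253 241]
314 [-0.0132 -0.0155  0.0006] [255 255 253]
320 [-0.0136 -0.0182  0.0006] [255 255 252]
326 [ 0.1192 -0.121   0.0002] [92 87 79]
```

```bash
python3 - <<'E'
import cv2
im=cv2.imread('pics/w14b.png'); cv2.imwrite('pics/w14z.png',cv2.resize(im[180:340,250:390],None,fx=3.7,fy=3.7,interpolation=cv2.INTER_CUBIC))
E
```

```text
(no output)
```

View pics/w14z.png

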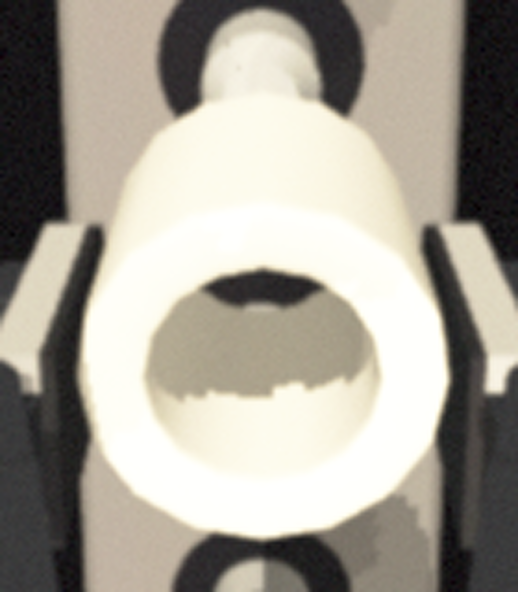

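```bash
python3 - <<'E'
from h import *
go(.604,.215,.088)
E
```

```text
ROW [-0.002, -0.0, -0.0] [0.0517, 0.0017, 0.0002] rows 2
```

Request:
step_arm(moves=[[[-0.002,0,0,0.03,0.002,0,0.3],[-0.002,0,0,0.05,0.002,0,0.3],[-0.002,0,0,0.052,0.002,0,0.3],[-0.002,0,0,0.052,0.002,0,0.3]]])

```text
clock: 18.45
tcp_pos: [0.6036, 0.2145, 0.0875]
orientation: [0.706, 0.024, 0.707, -0.024]
wrist_force: [0.5, -0.5, 0.4]
finger_gap: 0.0409
```

```bash
python3 - <<'E'
from h import *
go(.604,.215,.05)
T,p,d=look('w15'); cv2.imwrite('pics/w15z.png',cv2.resize(p[180:340,230:410,::-1],None,fx=3.7,fy=3.7,interpolation=cv2.INTER_CUBIC))
E
```

```text
ROW [-0.001, -0.001, 0.0] [0.0375, 0.0006, 0.0004] rows 1
```

View pics/w15z.png

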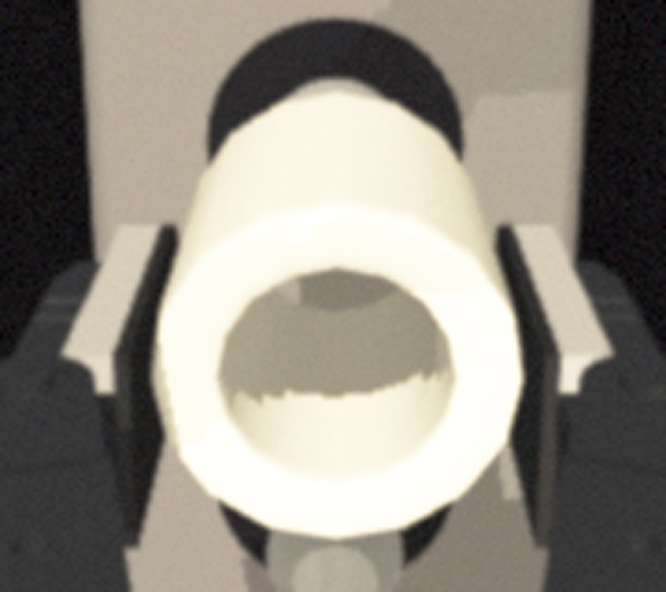

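Laterally it's aligned. I'll descend onto the cone in small steps and watch the force.

Request:
step_arm(moves=[[[0,0,0,0.006,0.0005,0.0003,0.3],[0,0,0,0.012,0.0005,0.0003,0.3],[0,0,0,0.018,0.0005,0.0003,0.3],[0,0,0,0.021,0.0005,0.0003,0.3]]])

```text
clock: 18.9
tcp_pos: [0.6044, 0.2151, 0.0673]
orientation: [0.707, 0.024, 0.707, -0.024]
wrist_force: [-0.4, -0.3, 0.8]
finger_gap: 0.0408
```

Request:
step_arm(moves=[[[0,0,0,0.006,0,0,0.3],[0,0,0,0.012,0,0,0.3],[0,0,0,0.016,0,0,0.3],[0,0,0,0.018,0,0,0.3],[0,0,0,0.02,0,0,0.3],[0,0,0,0.021,0,0,0.3]]])

```text
clock: 19.5
tcp_pos: [0.6041, 0.2152, 0.0485]
orientation: [0.707, 0.024, 0.707, -0.024]
wrist_force: [-8.6, -2.4, 19.0]
finger_gap: 0.041
```

```bash
python3 - <<'E'
from h import *
print(env.get_state()['wrist_force'],Tt()[:3,3])
T,p,d=look('w16');W=cloud('wrist',d,T); L=(W-T[:3,3])@T[:3,:3]
for v in range(230,330,8): print(v,np.round(L[v,320],4),np.round(W[v,320],4))
E
```

```text
[-8.6208747  -2.43832906 18.98799756] [0.60406939 0.21518987 0.04852396]
230 [-0.0096  0.0212  0.0006] [0.6061 0.2363 0.0581]
238 [-0.0147  0.0198  0.0006] [0.606  0.2349 0.0632]
246 [-0.0145  0.0164  0.0006] [0.6058 0.2315 0.063 ]
254 [0.0003 0.006  0.0006] [0.6051 0.2212 0.0482]
262 [0.002  0.0013 0.0006] [0.6047 0.2164 0.0466]
270 [-0.0002 -0.0016  0.0006] [0.6045 0.2135 0.0487]
278 [ 0.0017 -0.0067  0.0006] [0.6042 0.2084 0.0468]
286 [ 0.0062 -0.0135  0.0006] [0.6037 0.2017 0.0424]
294 [-0.0021 -0.0127  0.0006] [0.6038 0.2025 0.0507]
302 [-0.0087 -0.0126  0.0006] [0.6038 0.2026 0.0572]
310 [-0.0135 -0.0133  0.0006] [0.6038 0.2019 0.0621]
318 [-0.0148 -0.0163  0.0006] [0.6035 0.1989 0.0634]
326 [ 0.0284 -0.0527  0.0005] [0.601  0.1625 0.0201]
```

View pics/w16.png

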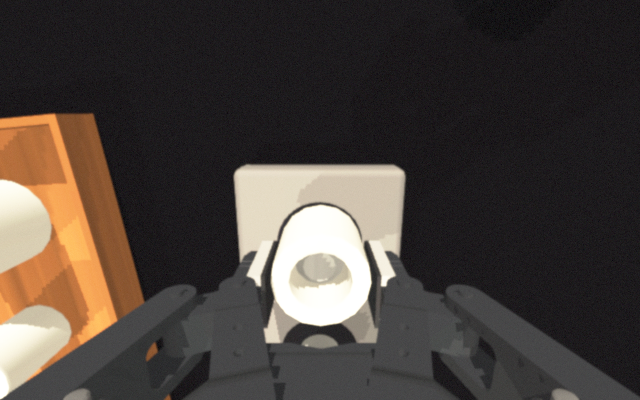

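Rim is at 0.063 (home is 0.064), with 19 N of upward contact, so it's seated. Releasing.

Request:
step_arm(moves=[[[0,0,0,0,0,0,0.75],[0,0,0,0,0,0,0.75],[0,0,0,0,0,0,0.75],[0,0,0,-0.03,0,0,0.75],[0,0,0,-0.07,0,0,0.75],[0,0,0,-0.1,0,0,1],[0,0,0,-0.1,0,0,1]]])

```text
clock: 20.25
tcp_pos: [0.6071, 0.2159, 0.1537]
orientation: [0.71, 0.025, 0.703, -0.023]
wrist_force: [0.1, -0.1, 0.6]
finger_gap: 0.085
```

```bash
python3 - <<'E'
from h import *
near('w17',.05,.056,.072)
p,d=env.read_camera('top'); save('t17',p)
for o in sleeves('top',p,d): 
   if .36<o[1][0]<.69: print(np.round(o[0]),np.round(o[1],4),'r',round(o[2],4),'hsv',o[4])
go(.5155,-.3525,.15)
E
```

```text
tcp [0.6071 0.2159 0.1537] clk 20.25
[315. 208.] [0.6048 0.2155] r 0.021 hsv [  0.   0. 255.]
ROW [-0.001, 0.006, -0.002] [0.1011, -0.0004, -0.0016] rows 3
[ 82. 184.] [0.6158 0.6225] r 0.1138 hsv [ 11. 165. 132.]
[243. 190.] [0.6017 0.2167] r 0.0119 hsv [ 21.   26.  172.5]
[270. 192.] [0.5964 0.1448] r 0.0122 hsv [ 21.5  26.5 214. ]
[298. 194.] [0.5916 0.0748] r 0.0121 hsv [ 22.  24. 217.]
[406. 211.] [ 0.5488 -0.2019] r 0.0207 hsv [  0. 245. 246.]
[465. 224.] [ 0.5137 -0.3513] r 0.021 hsv [ 30.   5. 247.]
[241. 259.] [0.4219 0.2263] r 0.0221 hsv [ 26.    8.5 246.5]
[263. 261.] [0.4207 0.1608] r 0.0169 hsv [ 30.   6. 247.]
[289. 262.] [0.4189 0.0942] r 0.0168 hsv [ 30.   4. 247.]
[428. 267.] [ 0.405 -0.255] r 0.0211 hsv [ 30.   5. 247.]
ROW [-0.001, 0.002, -0.001] [-0.0013, -0.5725, -0.0504] rows 12
```

View pics/w17.png

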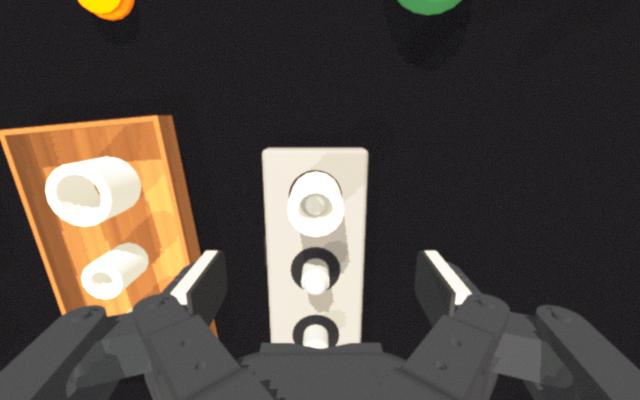

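Sleeve 1 is seated on spigot 1 at (315,205). Now the match sleeve at (465,224).

Request:
step_arm(moves=[[[0,0,0,-0.001,-0.572,-0.05,1],[0,0,0,-0.001,-0.572,-0.05,1],[0,0,0,-0.001,-0.572,-0.05,1],[0,0,0,-0.001,-0.572,-0.05,1],[0,0,0,-0.001,-0.572,-0.05,1],[0,0,0,-0.001,-0.572,-0.05,1],[0,0,0,-0.001,-0.572,-0.05,1],[0,0,0,-0.001,-0.572,-0.05,1],[0,0,0,-0.001,-0.572,-0.05,1],[0,0,0,-0.001,-0.572,-0.05,1],[0,0,0,-0.001,-0.572,-0.05,1],[0,0,0,-0.001,-0.572,-0.05,0.85]]])

```text
clock: 21.55
tcp_pos: [0.5141, -0.3556, 0.1474]
orientation: [0.707, 0.026, 0.707, -0.025]
wrist_force: [0.1, 0.3, -0.1]
finger_gap: 0.0734
```

```bash
python3 - <<'E'
from h import *
go(.5155,-.3525,.15)
E
```

```text
ROW [-0.005, 0.0, -0.001] [-0.0026, 0.0032, 0.0012] rows 1
```

Request:
step_arm(moves=[[[0,0,0,0,0.003,0.001,0.85],[0,0,0,0,0.003,0.001,0.85]]])

```text
clock: 21.75
tcp_pos: [0.514, -0.3522, 0.1449]
orientation: [0.706, 0.027, 0.708, -0.024]
wrist_force: [-0.3, -0.6, -0.6]
finger_gap: 0.0728
```

```bash
python3 - <<'E'
from h import *
near('w18',.026)
E
```

```text
tcp [ 0.514  -0.3522  0.1449] clk 21.75
[359.   6.] [ 0.5505 -0.2146] r 0.017 hsv [  1. 219. 252.]
[157.  80.] [ 0.4078 -0.2552] r 0.0211 hsv [ 30.   3. 255.]
[583. 161.] [ 0.707 -0.331] r 0.0237 hsv [ 23.  28. 231.]
[511. 201.] [ 0.6688 -0.3895] r 0.0662 hsv [ 21.  29. 149.]
[323. 203.] [ 0.516  -0.3523] r 0.0211 hsv [ 30.   3. 255.]
ROW [-0.005, -0.002, -0.004] [0.1195, -0.0012, 0.0019] rows 3
```

View pics/w18.png

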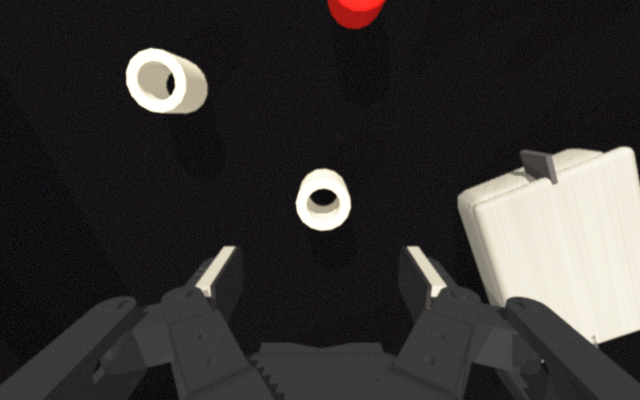

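White match sleeve (21 mm radius) at (323,203); tin clear to the right at (460,200).

Request:
step_arm(moves=[[[-0.005,0,-0.004,0.04,-0.001,0.002,0.8],[-0.005,0,-0.004,0.08,-0.001,0.002,0.8],[-0.005,0,-0.004,0.11,-0.001,0.002,0.8],[-0.005,0,-0.004,0.119,-0.001,0.002,0.8],[-0.005,0,-0.004,0.119,-0.001,0.002,0.8],[-0.005,0,-0.004,0.119,-0.001,0.002,0.3],[-0.005,0,-0.004,0.119,-0.001,0.002,0.3],[-0.005,0,-0.004,0.119,-0.001,0.002,0.3],[-0.005,0,-0.004,0.08,-0.001,0.002,0.3],[-0.005,0,-0.004,0.03,-0.001,0.002,0.3],[-0.005,0,-0.004,0,-0.001,0.002,0.3],[-0.005,0,-0.004,0,-0.001,0.002,0.3]]])

```text
clock: 23.0
tcp_pos: [0.5191, -0.3552, 0.1524]
orientation: [0.709, 0.021, 0.704, -0.026]
wrist_force: [1.2, -0.3, -0.2]
finger_gap: 0.0409
```

```bash
python3 - <<'E'
from h import *
print(env.get_state()['finger_gap'])
go(.599,.1455,.15)
E
```

```text
0.04088882049439481
ROW [0.0, 0.007, 0.007] [-0.001, 0.5049, 0.0462] rows 11
```

Request:
step_arm(moves=[[[0,0.007,0.007,-0.001,0.505,0.046,0.3],[0,0.007,0.007,-0.001,0.505,0.046,0.3],[0,0.007,0.007,-0.001,0.505,0.046,0.3],[0,0.007,0.007,-0.001,0.505,0.046,0.3],[0,0.007,0.007,-0.001,0.505,0.046,0.3],[0,0.007,0.007,-0.001,0.505,0.046,0.3],[0,0.007,0.007,-0.001,0.505,0.046,0.3],[0,0.007,0.007,-0.001,0.505,0.046,0.3],[0,0.007,0.007,-0.001,0.505,0.046,0.3],[0,0.007,0.007,-0.001,0.505,0.046,0.3],[0,0.007,0.007,-0.001,0.505,0.046,0.3],[0,0.007,0.007,-0.001,0.505,0.046,0.3]]])

```text
clock: 24.2
tcp_pos: [0.5983, 0.1472, 0.1494]
orientation: [0.706, 0.022, 0.707, -0.023]
wrist_force: [0.0, -0.7, -2.0]
finger_gap: 0.0409
```

Request:
step_arm(moves=[[[0,0,0,0.02,0,0,0.3],[0,0,0,0.02,0,0,0.3]]])

```text
clock: 24.4
tcp_pos: [0.5963, 0.1454, 0.1268]
orientation: [0.705, 0.022, 0.709, -0.024]
wrist_force: [-0.2, -0.3, -1.8]
finger_gap: 0.041
```

```bash
cat >> h.py <<'E'
def hc(T,d):
    W=cloud('wrist',d,T); L=(W-T[:3,3])@T[:3,:3]
    m=(L[...,0]<-.005)&(L[...,0]>-.03)&(np.abs(L[...,1])<.03)&(np.abs(L[...,2])<.024)&(d>0)
    # rim plane
    b=np.histogram(L[m][:,0],bins=np.arange(-.03,-.004,.001)); print('x hist',dict(zip(np.round(b[1][:-1],3),b[0])))
    c=320; col=L[190:345,c]; q=col[(col[:,0]<.03)&(np.abs(col[:,1])<.03)]; print('y range col',q[:,1].min().round(4),q[:,1].max().round(4))
E
python3 - <<'E'
from h import *
T,p,d=look('w19'); hc(T,d)
for o in sleeves('wrist',p,d,T): print(np.round(o[0]),np.round(o[1],4),'r',round(o[2],4))
for o in sleeves('wrist',p,d,T,.056,.07): print('hi',np.round(o[0]),np.round(o[1],4),'r',round(o[2],4))
print(T[:3,3]);go(.5993,.1453,.09)
E
```

```text
x hist {np.float64(-0.03): np.int64(40), np.float64(-0.029): np.int64(115), np.float64(-0.028): np.int64(384), np.float64(-0.027): np.int64(217), np.float64(-0.026): np.int64(74), np.float64(-0.025): np.int64(80), np.float64(-0.024): np.int64(76), np.float64(-0.023): np.int64(75), np.float64(-0.022): np.int64(76), np.float64(-0.021): np.int64(66), np.float64(-0.02): np.int64(65), np.float64(-0.019): np.int64(72), np.float64(-0.018): np.int64(67), np.float64(-0.017): np.int64(54), np.float64(-0.016): np.int64(419), np.float64(-0.015): np.int64(2206), np.float64(-0.014): np.int64(1634), np.float64(-0.013): np.int64(400), np.float64(-0.012): np.int64(215), np.float64(-0.011): np.int64(224), np.float64(-0.01): np.int64(187), np.float64(-0.009): np.int64(172), np.float64(-0.008): np.int64(206), np.float64(-0.007): np.int64(174), np.float64(-0.006): np.int64(166)}
y range col -0.0188 0.0215
[44. 94.] [0.4239 0.2345] r 0.0258
[326. 108.] [0.6048 0.2152] r 0.0131
[ 75. 204.] [0.4236 0.1616] r 0.0179
[325. 201.] [0.5995 0.1478] r 0.0113
[ 97. 288.] [0.422  0.0943] r 0.0175
hi [327. 106.] [0.6049 0.2154] r 0.021
[0.59630749 0.14536009 0.12678507]
ROW [0.001, -0.005, 0.002] [0.038, 0.0002, 0.0026] rows 1
```

View pics/w19.png

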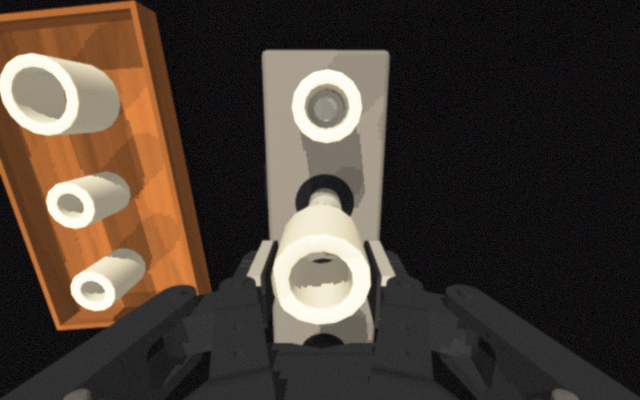

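Request:
step_arm(moves=[[[0,-0.005,0.002,0.02,0,0.003,0.3],[0,-0.005,0.002,0.037,0,0.003,0.3],[0,-0.005,0.002,0.038,0,0.003,0.3],[0,-0.005,0.002,0.038,0,0.003,0.3]]])

```text
clock: 24.85
tcp_pos: [0.5996, 0.144, 0.0904]
orientation: [0.707, 0.024, 0.707, -0.024]
wrist_force: [-0.6, 0.1, -0.7]
finger_gap: 0.0406
```

```bash
python3 - <<'E'
from h import *
print(Tt()[:3,3]);go(.5993,.1453,.066)
E
```

```text
[0.59955499 0.14398861 0.09037732]
ROW [-0.0, -0.0, -0.0] [0.0244, 0.0013, -0.0003] rows 1
```

Request:
step_arm(moves=[[[0,0,0,0.006,0.001,0,0.3],[0,0,0,0.012,0.001,0,0.3],[0,0,0,0.018,0.001,0,0.3],[0,0,0,0.022,0.001,0,0.3],[0,0,0,0.024,0.001,0,0.3]]])

```text
clock: 25.35
tcp_pos: [0.5992, 0.145, 0.0657]
orientation: [0.706, 0.024, 0.707, -0.024]
wrist_force: [0.7, 0.5, -1.6]
finger_gap: 0.0405
```

Request:
step_arm(moves=[[[0,0,0,0.006,0,0,0.3],[0,0,0,0.012,0,0,0.3],[0,0,0,0.015,0,0,0.3],[0,0,0,0.017,0,0,0.3],[0,0,0,0.019,0,0,0.3]]])

```text
clock: 25.85
tcp_pos: [0.599, 0.1451, 0.0488]
orientation: [0.706, 0.024, 0.707, -0.024]
wrist_force: [-10.1, -1.2, 25.3]
finger_gap: 0.0409
```

```bash
python3 - <<'E'
from h import *
print(env.get_state()['wrist_force'])
T,p,d=look('w20');W=cloud('wrist',d,T)
for v in (238,244,312,318): print(v,np.round(W[v,320],4))
E
```

```text
[-10.1138742   -1.1559442   25.33861589]
238 [0.6009 0.1647 0.0629]
244 [0.6007 0.1621 0.0628]
312 [0.5986 0.1306 0.0619]
318 [0.5985 0.1285 0.0632]
```

Seated (25 N contact, rim at 0.063). Releasing.

Request:
step_arm(moves=[[[0,0,0,-0.001,0,0,0.75],[0,0,0,-0.001,0,0,0.75],[0,0,0,-0.001,0,0,0.75],[0,0,0,-0.03,0,0,0.75],[0,0,0,-0.07,0,0,0.75],[0,0,0,-0.1,0,0,1],[0,0,0,-0.1,0,0,1]]])

```text
clock: 26.6
tcp_pos: [0.6022, 0.1455, 0.1538]
orientation: [0.709, 0.024, 0.704, -0.023]
wrist_force: [-0.1, 0.3, 0.0]
finger_gap: 0.0854
```

```bash
python3 - <<'E'
from h import *
near('w21',.05,.056,.072)
p,d=env.read_camera('top'); save('t21',p)
for o in sleeves('top',p,d): 
   if .36<o[1][0]<.69: print(np.round(o[0]),np.round(o[1],4),'r',round(o[2],4),'hsv',o[4])
go(.4078,-.2552,.145)
E
```

```text
tcp [0.6022 0.1455 0.1538] clk 26.6
[315. 108.] [0.6047 0.2154] r 0.021 hsv [  0.   0. 255.]
[315. 207.] [0.5997 0.1457] r 0.0209 hsv [  0.   0. 255.]
ROW [0.0, 0.004, -0.001] [0.1013, 0.0002, -0.0017] rows 3
[ 82. 184.] [0.6156 0.6233] r 0.114 hsv [ 11. 165. 133.]
[298. 193.] [0.5916 0.0749] r 0.0122 hsv [ 22.  24. 218.]
[406. 210.] [ 0.5491 -0.202 ] r 0.0207 hsv [  0. 245. 246.]
[289. 262.] [0.4189 0.094 ] r 0.0169 hsv [ 30.   4. 247.]
[428. 267.] [ 0.4058 -0.255 ] r 0.0211 hsv [ 30.   4. 247.]
ROW [-0.0, 0.001, -0.0] [0.0041, -0.4123, -0.1646] rows 9
```

View pics/w21.png

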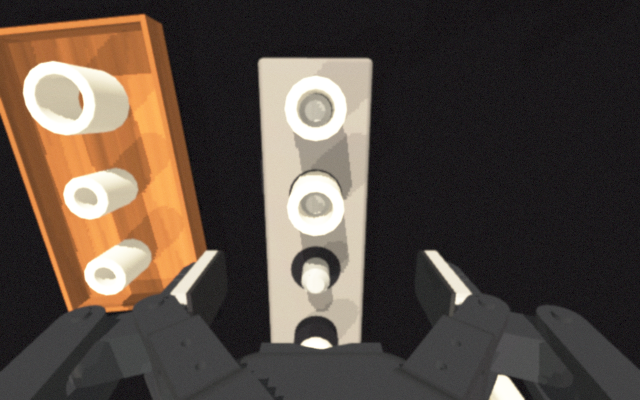

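Two are seated, at (315,108) and (315,205). Now the third match sleeve at top-view (428,267).

Request:
step_arm(moves=[[[0,0,0,0.004,-0.412,-0.165,1],[0,0,0,0.004,-0.412,-0.165,1],[0,0,0,0.004,-0.412,-0.165,1],[0,0,0,0.004,-0.412,-0.165,1],[0,0,0,0.004,-0.412,-0.165,1],[0,0,0,0.004,-0.412,-0.165,1],[0,0,0,0.004,-0.412,-0.165,1],[0,0,0,0.004,-0.412,-0.165,1],[0,0,0,0.004,-0.412,-0.165,1],[0,0,0,0.004,-0.412,-0.165,0.85],[0,0,0,0.004,-0.412,-0.165,0.85],[0,0,0,0.004,-0.412,-0.165,0.85]]])

```text
clock: 27.9
tcp_pos: [0.4071, -0.2536, 0.1441]
orientation: [0.706, 0.024, 0.707, -0.023]
wrist_force: [0.4, 0.0, 0.9]
finger_gap: 0.0729
```

```bash
python3 - <<'E'
from h import *
near('w22',.026)
E
```

```text
tcp [ 0.4071 -0.2536  0.1441] clk 27.9
[515. 122.] [ 0.551  -0.2024] r 0.0213 hsv [  3. 190. 255.]
[320. 205.] [ 0.4073 -0.255 ] r 0.0209 hsv [  0.   0. 255.]
ROW [0.002, -0.0, -0.002] [0.1183, -0.0018, 0.0001] rows 3
[610. 314.] [ 0.6546 -0.3751] r 0.0321 hsv [ 20.   1. 255.]
```

View pics/w22.png

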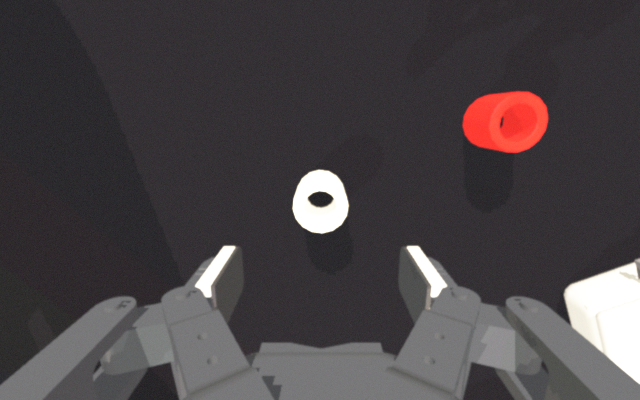

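The last match sleeve (21 mm radius) is at (320,203), with red well away at (510,122).

Request:
step_arm(moves=[[[0,0,0,0.04,-0.002,0,0.8],[0,0,0,0.08,-0.002,0,0.8],[0,0,0,0.11,-0.002,0,0.8],[0,0,0,0.118,-0.002,0,0.8],[0,0,0,0.118,-0.002,0,0.8],[0,0,0,0.118,-0.002,0,0.3],[0,0,0,0.118,-0.002,0,0.3],[0,0,0,0.118,-0.002,0,0.3],[0,0,0,0.08,-0.002,0,0.3],[0,0,0,0.03,-0.002,0,0.3],[0,0,0,0,-0.002,0,0.3],[0,0,0,0,-0.002,0,0.3]]])

```text
clock: 29.15
tcp_pos: [0.4101, -0.258, 0.1499]
orientation: [0.709, 0.021, 0.704, -0.025]
wrist_force: [-0.0, 0.3, -0.3]
finger_gap: 0.0405
```

```bash
python3 - <<'E'
from h import *
print(env.get_state()['finger_gap'])
go(.5945,.0755,.135)
E
```

```text
0.040519361109126635
ROW [0.002, 0.008, 0.005] [0.0145, 0.3449, 0.1621] rows 8
```

Request:
step_arm(moves=[[[0,0.008,0.005,0.014,0.345,0.162,0.3],[0,0.008,0.005,0.014,0.345,0.162,0.3],[0,0.008,0.005,0.014,0.345,0.162,0.3],[0,0.008,0.005,0.014,0.345,0.162,0.3],[0,0.008,0.005,0.014,0.345,0.162,0.3],[0,0.008,0.005,0.014,0.345,0.162,0.3],[0,0.008,0.005,0.014,0.345,0.162,0.3],[0,0.008,0.005,0.014,0.345,0.162,0.3],[0,0.008,0.005,0.014,0.345,0.162,0.3],[0,0.008,0.005,0.014,0.345,0.162,0.3],[0,0.008,0.005,0.014,0.345,0.162,0.3],[0,0.008,0.005,0.014,0.345,0.162,0.3]]])

```text
clock: 30.35
tcp_pos: [0.5938, 0.0744, 0.1355]
orientation: [0.706, 0.024, 0.707, -0.024]
wrist_force: [0.1, -0.4, -0.3]
finger_gap: 0.0403
```

```bash
python3 - <<'E'
from h import *
T,p,d=look('w23'); hc(T,d)
for o in sleeves('wrist',p,d,T): print(np.round(o[0]),np.round(o[1],4),'r',round(o[2],4))
print(T[:3,3]);go(.5945,.0755,.09)
E
```

```text
x hist {np.float64(-0.03): np.int64(30), np.float64(-0.029): np.int64(96), np.float64(-0.028): np.int64(408), np.float64(-0.027): np.int64(209), np.float64(-0.026): np.int64(70), np.float64(-0.025): np.int64(84), np.float64(-0.024): np.int64(72), np.float64(-0.023): np.int64(84), np.float64(-0.022): np.int64(62), np.float64(-0.021): np.int64(79), np.float64(-0.02): np.int64(77), np.float64(-0.019): np.int64(54), np.float64(-0.018): np.int64(67), np.float64(-0.017): np.int64(174), np.float64(-0.016): np.int64(1626), np.float64(-0.015): np.int64(2216), np.float64(-0.014): np.int64(630), np.float64(-0.013): np.int64(247), np.float64(-0.012): np.int64(221), np.float64(-0.011): np.int64(196), np.float64(-0.01): np.int64(194), np.float64(-0.009): np.int64(174), np.float64(-0.008): np.int64(177), np.float64(-0.007): np.int64(184), np.float64(-0.006): np.int64(175)}
y range col -0.02 0.0217
[37. 10.] [0.4255 0.2194] r 0.0196
[322.  19.] [0.6043 0.2068] r 0.0193
[ 58. 100.] [0.4234 0.161 ] r 0.0175
[320. 107.] [0.5998 0.1455] r 0.0131
[ 82. 196.] [0.4218 0.094 ] r 0.0176
[320. 199.] [0.5946 0.076 ] r 0.0116
[458. 389.] [ 0.7039 -0.1041] r 0.0169
[0.59382702 0.07441257 0.13547519]
ROW [-0.0, -0.0, -0.0] [0.0456, 0.0011, 0.0005] rows 1
```

View pics/w23.png

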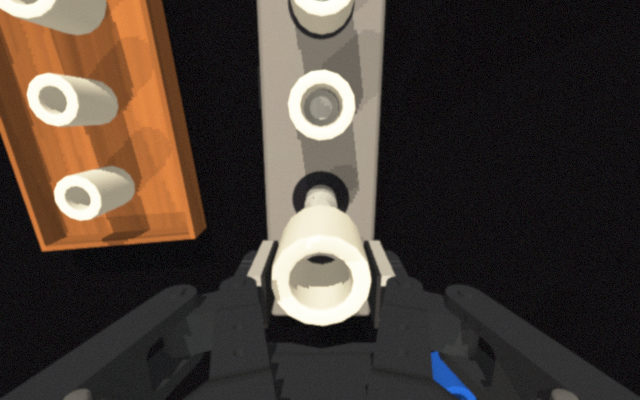

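Request:
step_arm(moves=[[[0,0,0,0.025,0.001,0.0005,0.3],[0,0,0,0.044,0.001,0.0005,0.3],[0,0,0,0.046,0.001,0.0005,0.3],[0,0,0,0.046,0.001,0.0005,0.3]]])

```text
clock: 30.8
tcp_pos: [0.594, 0.0747, 0.0895]
orientation: [0.706, 0.024, 0.707, -0.024]
wrist_force: [0.5, -0.1, -0.8]
finger_gap: 0.0407
```

```bash
python3 - <<'E'
from h import *
print(Tt()[:3,3]);go(.5945,.0755,.066)
E
```

```text
[0.59395653 0.07466001 0.08952457]
ROW [-0.001, -0.001, 0.0] [0.0235, 0.0009, 0.0005] rows 1
```

Request:
step_arm(moves=[[[0,0,0,0.006,0.001,0.0005,0.3],[0,0,0,0.012,0.001,0.0005,0.3],[0,0,0,0.018,0.001,0.0005,0.3],[0,0,0,0.022,0.001,0.0005,0.3],[0,0,0,0.024,0.001,0.0005,0.3]]])

```text
clock: 31.3
tcp_pos: [0.5942, 0.0756, 0.0649]
orientation: [0.706, 0.024, 0.708, -0.024]
wrist_force: [-0.5, 0.4, 0.1]
finger_gap: 0.0407
```

Request:
step_arm(moves=[[[0,0,0,0.006,0,0,0.3],[0,0,0,0.012,0,0,0.3],[0,0,0,0.015,0,0,0.3],[0,0,0,0.017,0,0,0.3],[0,0,0,0.0185,0,0,0.3]]])

```text
clock: 31.8
tcp_pos: [0.5938, 0.0757, 0.0481]
orientation: [0.706, 0.024, 0.708, -0.024]
wrist_force: [-8.8, -0.9, 22.3]
finger_gap: 0.041
```

```bash
python3 - <<'E'
from h import *
print(env.get_state()['wrist_force'])
T,p,d=look('w24');W=cloud('wrist',d,T)
for v in (238,244,312,318): print(v,np.round(W[v,320],4))
E
```

```text
[-8.80970451 -0.8833441  22.34418127]
238 [0.5958 0.0958 0.0639]
244 [0.5956 0.093  0.063 ]
312 [0.5935 0.0625 0.0633]
318 [0.5933 0.0596 0.0633]
```

Request:
step_arm(moves=[[[0,0,0,-0.001,0,0,0.75],[0,0,0,-0.001,0,0,0.75],[0,0,0,-0.001,0,0,0.75],[0,0,0,-0.03,0,0,0.75],[0,0,0,-0.07,0,0,0.75],[0,0,0,-0.1,0,0,0],[0,0,0,-0.1,0,0,0],[0,0,0,-0.1,-0.03,0,0]]])

```text
clock: 32.65
tcp_pos: [0.5929, 0.0479, 0.149]
orientation: [0.707, 0.023, 0.707, -0.022]
wrist_force: [0.4, -0.8, -0.2]
finger_gap: 0.021
```

```bash
python3 - <<'E'
from h import *
near('w25',.05,.056,.072)
near('w25',.05,.044,.0575)
p,d=env.read_camera('top'); save('t25',p)
for o in sleeves('top',p,d): 
   if .36<o[1][0]<.69: print(np.round(o[0]),np.round(o[1],4),'r',round(o[2],4),'hsv',o[4])
go(.5898,.0057,.10)
E
```

```text
tcp [0.5929 0.0479 0.149 ] clk 32.65
[320.  62.] [0.5998 0.1454] r 0.021 hsv [  0.   0. 255.]
[319. 171.] [0.5944 0.076 ] r 0.0209 hsv [  0.   0. 255.]
ROW [-0.002, -0.002, 0.003] [0.0979, 0.034, 0.0003] rows 3
[557. 343.] [ 0.7802 -0.0829] r 0.0143 hsv [  0.   0. 255.]
tcp [0.592  0.0425 0.148 ] clk 32.7
[58. 50.] [0.4237 0.1618] r 0.0179 hsv [  0.   0. 255.]
[321.  40.] [0.5999 0.1461] r 0.0131 hsv [ 22.  45. 221.]
[320.  58.] [0.5995 0.1448] r 0.0105 hsv [ 22.  28. 204.]
[ 82. 151.] [0.4215 0.0946] r 0.0174 hsv [  0.   0. 255.]
[320. 161.] [0.5942 0.0751] r 0.0103 hsv [ 21.  32. 190.]
[320. 250.] [0.5897 0.0052] r 0.0172 hsv [  0.   0. 255.]
[547. 329.] [ 0.7782 -0.0834] r 0.0163 hsv [ 26.   5. 255.]
[ 82. 184.] [0.6158 0.6223] r 0.114 hsv [ 11. 165. 137.]
[241. 189.] [0.6023 0.217 ] r 0.012 hsv [ 21.  28. 178.]
[406. 211.] [ 0.549 -0.202] r 0.0208 hsv [  0. 244. 241.]
[234. 261.] [0.4206 0.234 ] r 0.0251 hsv [ 30.   4. 247.]
ROW [-0.003, -0.003, 0.0] [0.0473, -0.0391, 0.0012] rows 2
```

View pics/w25.png

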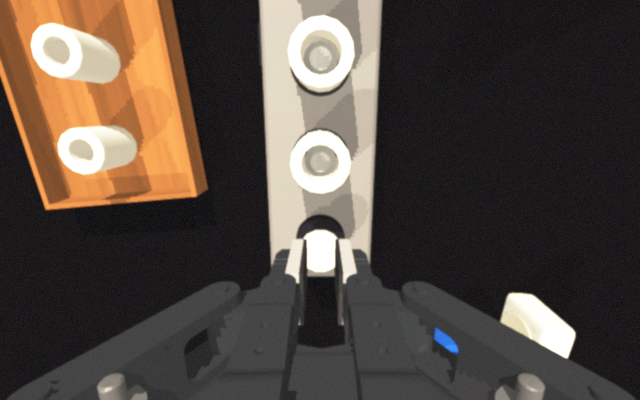

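All three show seated, at (320,55), (320,160) and the one out of frame. The cap is at (320,250). With the fingers shut, I'll go above the cap and press.

Request:
step_arm(moves=[[[0,0,0,0.02,-0.038,0.001,0],[0,0,0,0.047,-0.039,0.001,0],[0,0,0,0.06,-0.039,0.001,0],[0,0,0,0.07,-0.039,0.001,0],[0,0,0,0.073,-0.039,0.001,0],[0,0,0,0.073,-0.039,0.001,0]]])

```text
clock: 33.4
tcp_pos: [0.5896, 0.0066, 0.0741]
orientation: [0.705, 0.024, 0.708, -0.024]
wrist_force: [-0.6, -0.6, 0.2]
finger_gap: -0.0001
```

```bash
python3 - <<'E'
from h import *
go(.5898,.0055,.052); print(env.get_state()['finger_gap'])
T,p,d=look('w26')
E
```

```text
ROW [-0.002, -0.004, 0.0] [0.0221, -0.0011, 0.0004] rows 1
-9.653481434165964e-05
```

View pics/w26.png

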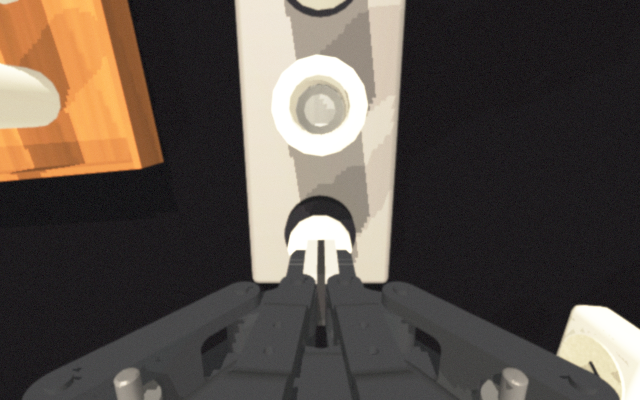

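The closed fingertips are over the cap. Pressing.

Request:
step_arm(moves=[[[0,-0.004,0,0.007,-0.001,0,0],[0,-0.004,0,0.012,-0.001,0,0],[0,-0.004,0,0.017,-0.001,0,0],[0,-0.004,0,0.021,-0.001,0,0],[0,-0.004,0,0.022,-0.001,0,0]]])

```text
clock: 33.95
tcp_pos: [0.5907, 0.0056, 0.0533]
orientation: [0.708, 0.024, 0.706, -0.024]
wrist_force: [-0.2, 1.2, 7.1]
finger_gap: -0.0001
```

Request:
step_arm(moves=[[[0,0,0,0.002,0,0,0],[0,0,0,0.003,0,0,0],[0,0,0,0.004,0,0,0],[0,0,0,0.004,0,0,0]]])

```text
clock: 34.35
tcp_pos: [0.5908, 0.0056, 0.0519]
orientation: [0.708, 0.024, 0.705, -0.024]
wrist_force: [-6.8, 0.6, 19.5]
finger_gap: 0.0001
```

At the hard stop: 19.5 N, and the tip at 0.041 is the full 12 mm down. I'll hold briefly, then retract.

Request:
step_arm(moves=[[[0,0,0,0.002,0,0,0],[0,0,0,0.002,0,0,0],[0,0,0,-0.02,0,0,0],[0,0,0,-0.06,0,0,0],[0,0,0,-0.1,0,0,0.5],[0,0,0,-0.12,0,0,1],[0,0,0,-0.12,-0.04,-0.1,1],[0,0,0,-0.12,-0.05,-0.15,1],[0,0,0,-0.12,-0.05,-0.15,1],[0,0,0,-0.12,-0.05,-0.15,1]]])

```text
clock: 35.35
tcp_pos: [0.4304, -0.0334, 0.1697]
orientation: [0.706, 0.025, 0.707, -0.025]
wrist_force: [0.2, -0.5, 0.6]
finger_gap: 0.0851
```

```bash
python3 - <<'E'
from h import *
p,d=env.read_camera('top'); save('t27',p); W=cloud('top',d)
for lo,hi in((.036,.052),(.056,.072)):
  for o in sleeves('top',p,d,None,lo,hi): 
    if .36<o[1][0]<.79 and o[1][1]<.5: print(lo,np.round(o[0]),np.round(o[1],4),'r',round(o[2],4),'z',round(o[3][2],4),'hsv',o[4])
print('cap',W[193:198,323:328,2].mean())
T,p,d=look('w27'); W=cloud('wrist',d,T)
for o in sleeves('wrist',p,d,T,.056,.072): print(np.round(o[0]),np.round(o[1],4),round(o[2],4),'z',round(o[3][2],4))
for o in sleeves('wrist',p,d,T,.047,.0558): print('cap',np.round(o[0]),np.round(o[1],4),round(o[2],4),'z',round(o[3][2],4))
env.read_camera('scene'); p,d=env.read_camera('scene'); save('s27',p)
E
```

```text
0.036 [177. 151.] [0.7009 0.3837] r 0.0274 z 0.0408 hsv [ 64. 139. 196.]
0.036 [372. 152.] [ 0.697  -0.1159] r 0.0213 z 0.0438 hsv [106. 200. 240.]
0.036 [241. 189.] [0.6029 0.2172] r 0.0123 z 0.0461 hsv [ 22.  28. 189.]
0.036 [269. 191.] [0.598  0.1467] r 0.012 z 0.0459 hsv [ 21.  27. 182.]
0.036 [297. 193.] [0.5923 0.0768] r 0.0123 z 0.0461 hsv [ 22.  26. 183.]
0.036 [406. 210.] [ 0.5491 -0.202 ] r 0.0207 z 0.0444 hsv [  0. 245. 247.]
0.036 [234. 261.] [0.4205 0.2336] r 0.0252 z 0.047 hsv [ 22.   1. 247.]
0.036 [263. 261.] [0.4208 0.1609] r 0.017 z 0.0478 hsv [ 22.   2. 247.]
0.036 [290. 262.] [0.4191 0.0938] r 0.017 z 0.0478 hsv [ 22.   1. 247.]
0.056 [370. 122.] [ 0.7733 -0.1077] r 0.0349 z 0.0604 hsv [  0.   0. 247.]
0.056 [491. 150.] [ 0.7019 -0.4126] r 0.0916 z 0.0589 hsv [ 23.  13. 242.]
0.056 [241. 189.] [0.6014 0.2151] r 0.0209 z 0.0639 hsv [ 23.   1. 247.]
0.056 [269. 191.] [0.5967 0.1453] r 0.0208 z 0.0639 hsv [ 27.    2.5 247. ]
0.056 [297. 193.] [0.5919 0.076 ] r 0.021 z 0.0642 hsv [ 30.   4. 247.]
cap 0.05418780512125838
[543.  32.] [0.5939 0.0763] 0.0217 z 0.0621
cap [291.  27.] [0.4215 0.094 ] 0.0165 z 0.0477
cap [511.  43.] [0.59   0.0748] 0.0204 z 0.0516
cap [549.  29.] [0.5968 0.0763] 0.0129 z 0.0515
cap [533.  37.] [0.594  0.0745] 0.0079 z 0.0477
cap [517. 136.] [0.589  0.0045] 0.0173 z 0.052
```

View pics/t27.png

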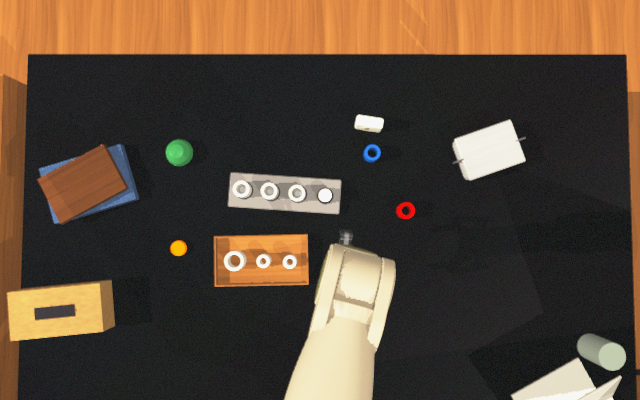

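View pics/s27.png

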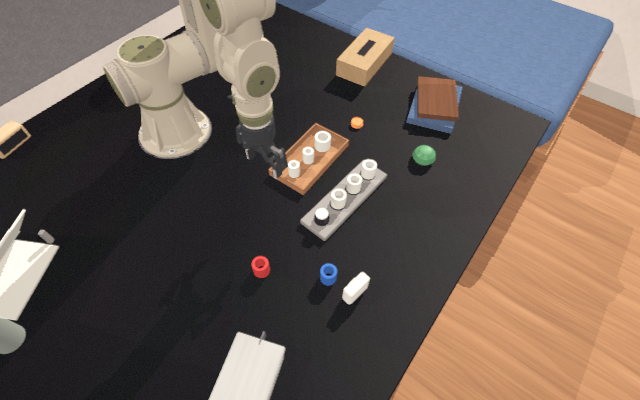

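```bash
python3 - <<'E'
from workcell import env
print(env.hand_in())
E
```

```text
the job is handed in; nothing more can be done
None
```

The job is done and handed in at about 35.5 s on the robot's clock; no verdict came back. I put the wide sleeve and both narrow sleeves in the tray. I then pushed the three matching sleeves home on spigots 1, 2 and 3, and pressed the plunger and let it come back up.

**Last checks before handing in:**
- **Sleeves on the dock:** all three rims measured about 0.064 m above the table in the top camera, which is exactly fully home. The wrist camera read them about 1 mm lower, within its 2 mm calibration.
- **Plunger:** it reached its stop with the fingertips at 0.041 m (full stroke) and about 20 N. Afterwards the cap read 0.052–0.054 m, which is its rest height of 0.053 m.
- **Tray:** the wide and both narrow sleeves stand upright inside it.
- **Other things:** the blue and red look-alikes, gauge, tin, paperweight and phone grip show in their starting places.
- **Robot:** it was clear of everything.

No check failed. The cameras disagreed by about 2–3 mm in x, so I aimed with the wrist camera.

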